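# Pack the carvings away and check both cases in

## Task

The carving class is over: put every half-carved figure and every spoon lying on the table into the storage case that already holds one of its kind, and slide both cases' covers fully shut. Then pick up the scanner and check in first the case with the figures and after it the case with the spoons: hold the scanner still for a second or two about a hand's width from the case's label, aimed squarely at its middle. Finally lay the scanner back the right way up in the middle of its rubber pad; leave the brush where it is.

Things in the scene. Friction and masses are not known exactly. Their poses are not given: they have to be found in the camera images.
- figure1: half-carved wooden figure on its side, 80 long: square block 36 x 36 (x=-40 to +4) and carved round tapering head (x=+4 to +40, up to 34 across). Origin: centre of the underside as it starts, mid-length; x from block to head, z up; long axis 18 above the underside, balance point near x=-10. About 60 g. May be absent.
- figure2: half-carved wooden figure on its side, 80 long: square block 36 x 36 (x=-40 to +4) and carved round tapering head (x=+4 to +40, up to 34 across). Origin: centre of the underside as it starts, mid-length; x from block to head, z up; long axis 18 above the underside, balance point near x=-10. About 60 g. May be absent.
- figure3: half-carved wooden figure on its side, 80 long: square block 36 x 36 (x=-40 to +4) and carved round tapering head (x=+4 to +40, up to 34 across). Origin: centre of the underside as it starts, mid-length; x from block to head, z up; long axis 18 above the underside, balance point near x=-10. About 60 g. May be absent.
- spoon1: small carved wooden spoon lying flat, 100 long, 16 thick: straight handle 20 wide (x=-50 to +15) and round bowl end 40 across (centre x=+30). Origin: centre of the underside, mid-length, near the balance point; x from handle to bowl, z up. About 40 g. May be absent.
- spoon2: small carved wooden spoon lying flat, 100 long, 16 thick: straight handle 20 wide (x=-50 to +15) and round bowl end 40 across (centre x=+30). Origin: centre of the underside, mid-length, near the balance point; x from handle to bowl, z up. About 40 g. May be absent.
- packed_figure: one more half-carved figure, same shape, size and axes as figure1, which at the start already lies in the bay of one of the two cases; it stays there
- packed_spoon: one more spoon, same shape, size and axes as spoon1, which at the start already lies in the bay of the other case; it stays there
- case_left: left plywood case, fixed. Origin on the table under its bay; x along the case, away from the robot, z up. Open bay inside x=-105 to 129, y=-92 to 92, floor z=8; front wall 62 high, side walls 74, all 8 thick. Behind it (x=129 to 240) a closed block under the cover. Upright label plate on the -y side, towards the table's middle, x=120 to 220, up to z=150.
- case_left_bay (a point): on the floor of the left case's bay, right above the case's origin (the bay reaches 105 before it, 129 behind it and 92 to each side); axes as the case
- case_left_label (a point): centre of the barcode label (88 x 58) on the upright plate of the left case, 115 above the table; axes as the case, so the label faces along its -y axis, towards the middle of the table
- cover_left (a joint): slide of the left case's cover in m: 0 = bay fully shut, 0.236 = fully open (cover moved along the case's +x, off the bay); about 2 N of friction, stays where it is left. The cover is 236 long, 178 wide, 7 thick, its top 71 above the table; its near edge lies at case x = -106 mm + slide.
- cover_left_rib (a point): middle of the top edge of the grip rib on the left cover: rib 24 thick along the case's x, 70 long across, from 71 to 105 above the table (this point at 105); it lies at case x = -74 mm + slide, y = 0, and moves with the cover
- case_right: right plywood case, fixed. Origin on the table under its bay; x along the case, away from the robot, z up. Open bay inside x=-105 to 129, y=-92 to 92, floor z=8; front wall 62 high, side walls 74, all 8 thick. Behind it (x=129 to 240) a closed block under the cover. Upright label plate on the +y side, towards the table's middle, x=120 to 220, up to z=150.
- case_right_bay (a point): on the floor of the right case's bay, right above the case's origin (the bay reaches 105 before it, 129 behind it and 92 to each side); axes as the case
- case_right_label (a point): centre of the barcode label (88 x 58) on the upright plate of the right case, 115 above the table; axes as the case, so the label faces along its +y axis, towards the middle of the table
- cover_right (a joint): slide of the right case's cover in m: 0 = bay fully shut, 0.236 = fully open (cover moved along the case's +x, off the bay); about 2 N of friction, stays where it is left. The cover is 236 long, 178 wide, 7 thick, its top 71 above the table; its near edge lies at case x = -106 mm + slide.
- cover_right_rib (a point): middle of the top edge of the grip rib on the right cover: rib 24 thick along the case's x, 70 long across, from 71 to 105 above the table (this point at 105); it lies at case x = -74 mm + slide, y = 0, and moves with the cover
- scanner: handheld barcode scanner lying on its pad, 150 long, 160 g. Origin: centre of the underside, mid-length and near the balance point; x points forwards out of the window (the beam), z up. Grip x=-75 to +29: 36 wide, from z=5 to z=37; head x=+29 to +75: 60 wide, 42 tall, black.
- scanner_window (a point): centre of the scanner's window on the front of the head, 75 ahead of the origin and 21 above the underside; the beam leaves it along the scanner's x. It reads a label from about 50 to 150 mm away, beam on the label within 25 mm sideways and 20 mm in height of its centre, squarely on within about 15 degrees, held still for a second.
- scanner_pad: black rubber pad, fixed, 80 x 200 and 3 thick, where the scanner belongs; origin at the centre of its underside, long axis y
- bench_brush: small bench brush, 105 long, 36 wide, 28 tall, black bristles down, among the figures, to be left alone; origin at its underside, x towards the bristles
Mind the look-alikes: they are no part of the job. What is shaped like the figure2 but purple or turquoise is not meant.

How it is judged:
By the outcome, as a careful person would: the job done as asked, in the order asked, and still so for the second after the job is handed in, with the robot touching nothing.
Of figure1, figure2, figure3 only 2 to 3 are there at a start; the rules pass over those that are not, and their reading is None.
Of spoon1, spoon2 only 1 to 2 are there at a start; the rules pass over those that are not, and their reading is None.
At some moment in a run one of figure1, figure2, figure3, spoon1, spoon2, scanner may be knocked a few centimetres aside while the robot is not near it.
Once in a run the grip may slacken for a moment while it holds something.
It also fails if it takes over 210 s, if anything falls off the work surface, if the arm or the gripper's body presses on something with over 40 N, if the wrist force passes 120 N, or if a joint passes its speed limit or range.

## Robot

A 7-joint arm with a two-finger parallel gripper is mounted at the origin on the work surface. World frame = base frame: x ahead of the robot, y to its left, z up, the work surface at z = 0. Lengths are in m, angles in rad, forces in N, time in s.
With the tool pointing down it reaches from about 0.425 to 0.825 m from the base axis. Payload 3.6 kg.
Tool frame: the origin (TCP) lies on the centre line of the jaws, within the pads' length; the fingertips stand 11 mm ahead of it and the grasp point (between the pads) lies 8 mm behind it (ctrl.tip_reach is the distance from the TCP to the fingertips, in m); z points along the fingers, y is the direction in which the jaws open and shut (so a half turn about z gives the same grasp; the last joint's range is limited). The gripper opens to 93 mm and grips with 3 to 60 N. Pads are 15 mm wide; open, the fingers measure 128 mm over their backs; the gripper's body (75 mm by 188 mm) begins 65 mm behind the grasp point.
Start: joints at [1.103, 0.615, -0.013, 1.423, 0.008, 1.103, -0.04], TCP at [0.277, -0.588, 0.23] pointing down, gripper open.
Joint ranges: [-3.12, 3.12], [-0.3, 2.06], [-1.34, 1.32], [0.26, 2.42], [-1.36, 4.5], [0.01, 1.98], [-2.84, 2.84]. Speed limits (rad/s): [2.79, 2.79, 3.14, 3.14, 3.14, 3.14, 3.14].

## Interface

Orientations are given as a unit quaternion [x, y, z, w].
In Python, from station import ctrl gives the robot as it stands.
- The arm moves only by the tool arm_command, never from a script. Its argument "steps" is a list of rows, each an object of numbers: "x", "y", "z": the shift along the tool's x, y, z each as a share of 0.05 m, from -1 to 1; "wx", "wy", "wz": the turn, a rotation vector about the tool's x, y, z each as a share of pi/2 rad, from -1 to 1; "hand": the closure, from 0 (fully open) to 1 (shut). A call has 1 to 20 rows; each row shifts and turns the commanded pose from where the row before left it, along the tool's axes as they then stand; what a row does not reach is not made up. A row lasts 1/10 s, in which the tool goes at most 50 mm and 8.59 degrees, less where a joint would pass 70% of its speed; a pose out of reach is approached as far as the arm can. A call with a number of a shift or a turn outside -1 to 1 is refused whole. A call with a gripper value outside its range is refused whole. The fingers move at their own pace and stop on an object; the grip force is fixed at half the most. Time passes only in rows, so rows that do not move let the fingers close. It gives the time, the measured TCP pose, the force and the opening at its end, in the units of the state.
- ctrl.get_state(): the state, without advancing time (a new reading comes with each control period).
- ctrl.camera(name): name is "scene" or "side" or "wrist"; returns the picture (480x640x3 uint8, red, green, blue); there is no depth.
- ctrl.camera_model(name): a dict with "intrinsics" (3x3 intrinsics, pixels), "origin" and "orientation" of the camera in the world. Camera axes: x right, y down, z forward; pixel columns grow to the right and rows downward; lengths in m; the calibration is good to about 2 mm. The wrist camera is an equidistant fisheye: a pixel r from the principal point sees the ray r / f radians off the axis. A picture is of the moment at which its call begins: read the wrist's pose just before it. camera_model takes no time and is no camera call; for the wrist camera it gives the pose at the moment of the call.
- ctrl.finish_job(): hands the job in, once; it reports no verdict.
Trained networks look in the newest picture that a camera, given by its name, has taken for a name from the list of things; names that differ only in an ending like _2 or _b are one class to them, and where a whole thing is asked for, a point or a joint stands for the part that bears it (a point fixed in the world has none). Each returns a list of dicts, best first, with "conf" (0 to 1); they miss things now and then, are a little off and sometimes report something else, mostly with a low value. They report only what shows in the picture. A call takes as long as a camera call. They do not tell look-alikes from the thing itself.
- ctrl.boxes_of(target, camera): "position" ([column, row] as shares, 0 to 1, of the picture: columns of its width, rows of its height, amid what is visible of it).
- ctrl.silhouettes(target, camera): "mask" (480x640 bool, what is visible of it) and "position" ([column, row] as shares, 0 to 1, of the picture: columns of its width, rows of its height, amid what is visible of it).
- ctrl.place_of(target, camera): "position" ([column, row] as shares, 0 to 1, of the picture: columns of its width, rows of its height: a listed point, or the origin of a listed thing).
The state is a dict: "t": time; "joint_pos": joint angles; "qd": joint speeds; "tau": joint torques, N m; "eef_pos": TCP position; "eef_rot": TCP orientation; "force": force on the tool from outside, world axes, zero at the start; "ft_torque": the same for the moment, N m; "opening": finger opening in m.
Only numpy, scipy, OpenCV 4.12 (cv2) and the standard library are available. Lean on these libraries where they do the work, as an engineer would, in place of code of your own. Each camera call takes 0.05 s, during which the arm holds its last target.

## Working session

There is one attempt and no reset: what is moved stays moved. The work goes in short steps, Python scripts to look and compute and a tool call to move; the robot and the scene stay as the last step left them, time stands still between calls to the robot, and variables do not carry over. Pictures are saved under pics/ and viewed, and the job is handed in when it is done.

Besides the shell and the picture viewer there is one more tool, called as name(argument=value, ...) on one line, values as JSON. arm_command: Moves the arm, as the interface text tells. Shift numbers are shares of 0.05 m and turn numbers shares of pi/2 rad, none past 1 either way. Its arguments: {"type":"object","properties":{"steps":{"type":"array","items":{"type":"object","properties":{"x":{"type":"number"},"y":{"type":"number"},"z":{"type":"number"},"wx":{"type":"number"},"wy":{"type":"number"},"wz":{"type":"number"},"hand":{"type":"number"}}}}},"required":["steps"]}

```bash
ls; mkdir -p pics; cat > h.py <<'E'
import numpy as np, cv2
from scipy.spatial.transform import Rotation as R
from station import ctrl
def snap(cam,name):
    im=ctrl.camera(cam); cv2.imwrite(f'pics/{name}.png',im[:,:,::-1]); return im
def ray(cam,px,m=None):
    m=m or ctrl.camera_model(cam); K=np.array(m['intrinsics']);o=np.array(m['origin'])
    x=(px[0]-K[0,2])/K[0,0]; y=(px[1]-K[1,2])/K[1,1]
    if cam=='wrist':
        r=np.hypot(x,y); d=np.array([x/r*np.sin(r),y/r*np.sin(r),np.cos(r)]) if r>1e-9 else np.array([0,0,1.])
    else: d=np.array([x,y,1.])
    return o,R.from_quat(m['orientation']).apply(d)
def atz(cam,px,z,m=None):
    o,d=ray(cam,px,m); return o+d*(z-o[2])/d[2]
def proj(cam,p,m=None):
    m=m or ctrl.camera_model(cam); K=np.array(m['intrinsics'])
    c=R.from_quat(m['orientation']).inv().apply(np.array(p)-m['origin'])
    if cam=='wrist':
        rho=np.hypot(c[0],c[1]); th=np.arctan2(rho,c[2]); x,y=c[0]/rho*th,c[1]/rho*th
    else: x,y=c[0]/c[2],c[1]/c[2]
    return np.array([K[0,0]*x+K[0,2],K[1,1]*y+K[1,2]])
E
python3 - <<'E'
from h import *
np.set_printoptions(precision=4,suppress=True)
for c in ['scene','side','wrist']:
    snap(c,c+'0'); m=ctrl.camera_model(c); print(c,m)
s=ctrl.get_state(); print(s)
print([a for a in dir(ctrl) if a[0]!='_'])
E
```

```text
pics
scene {'intrinsics': array([[499.4435,   0.    , 320.8539],
       [  0.    , 499.4435, 240.0303],
       [  0.    ,   0.    ,   1.    ]]), 'origin': array([0.9763, 0.7152, 0.928 ]), 'orientation': array([ 0.2407,  0.8958, -0.3628, -0.0891])}
side {'intrinsics': array([[454.7323,   0.    , 328.5022],
       [  0.    , 454.7323, 244.3239],
       [  0.    ,   0.    ,   1.    ]]), 'origin': array([ 0.3847, -0.7024,  0.5762]), 'orientation': array([ 0.8762, -0.1187,  0.0634, -0.4627])}
wrist {'intrinsics': array([[371.6483,   0.    , 315.287 ],
       [  0.    , 371.6483, 233.4254],
       [  0.    ,   0.    ,   1.    ]]), 'origin': array([ 0.3381, -0.5591,  0.3837]), 'orientation': array([ 0.8388, -0.531 , -0.065 ,  0.1015])}
{'t': 0.15, 'joint_pos': array([ 1.1035,  0.6157, -0.0126,  1.4245,  0.0081,  1.1034, -0.0404]), 'qd': array([-0.0026, -0.0012,  0.0013, -0.006 , -0.002 ,  0.0004,  0.0016]), 'tau': array([  0.002 , -45.9346,   0.2095, -16.5944,  -0.0612,   0.0181,
         0.0002]), 'eef_pos': array([ 0.2771, -0.5874,  0.2288]), 'eef_rot': array([ 0.9758,  0.2186, -0.0002, -0.001 ]), 'force': array([-0.0586,  0.4989, -0.1507]), 'ft_torque': array([-0.0342,  0.0093, -0.0108]), 'opening': 0.09266488885339653}
['MotionError', 'boxes_of', 'camera', 'camera_model', 'finish_job', 'get_state', 'place_of', 'silhouettes', 'tip_reach']
```

View pics/scene0.png

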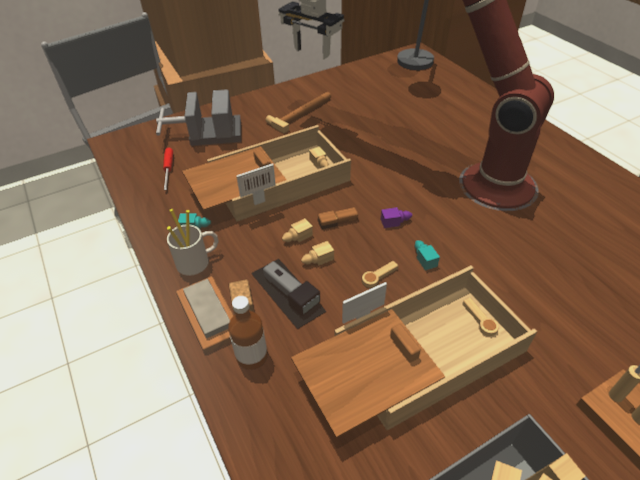

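View pics/side0.png

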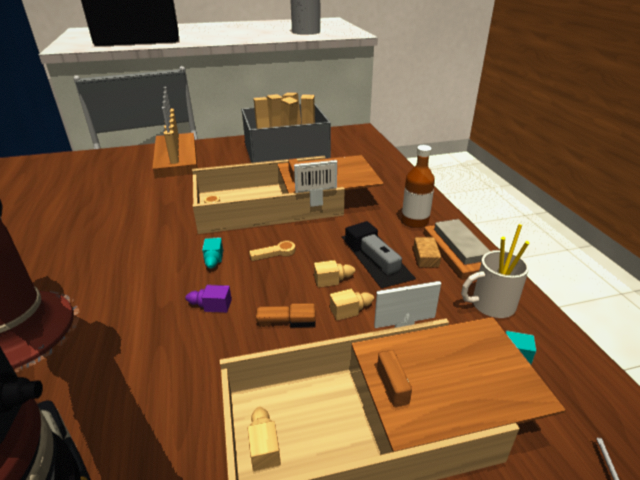

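View pics/wrist0.png

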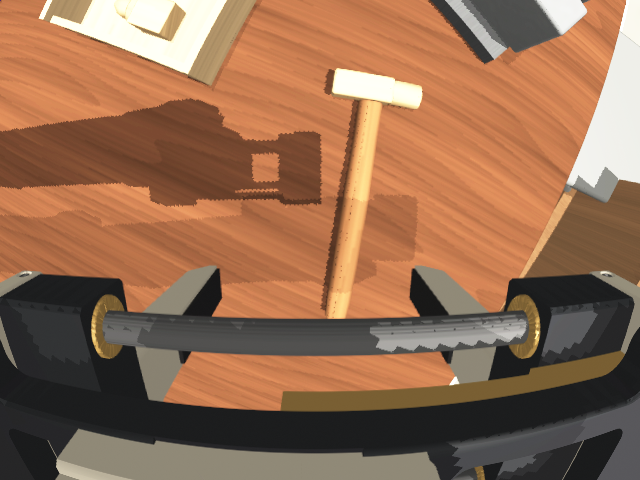

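Scene view: two wooden figures at (300,231) and (320,253), one spoon at (380,274), the brush at (338,216) and the scanner at (290,285). The purple and turquoise figures are decoys. The right case (top in the scene view) holds a figure and the left case holds a spoon.

```bash
python3 - <<'E'
from h import *
np.set_printoptions(precision=4,suppress=True)
Z=dict(figure1=0,spoon1=0,case_left=0,case_right=0,case_left_bay=.008,case_right_bay=.008,case_left_label=.115,case_right_label=.115,cover_left_rib=.105,cover_right_rib=.105,scanner=.003,scanner_window=.024,scanner_pad=0,bench_brush=0)
for t,z in Z.items():
    for c in ['scene','side']:
        for d in ctrl.place_of(t,c)[:6]:
            p=np.array(d['position'])*[640,480]
            print(t,c,round(d['conf'],2),p.round(1),atz(c,p,z)[:2].round(4))
print(ctrl.get_state()['t'])
E
```

```text
figure1 scene 0.81 [296.8 234.4] [ 0.5899 -0.1159]
figure1 scene 0.8 [395.5 220.9] [ 0.3393 -0.0264]
figure1 scene 0.66 [192.7 225.6] [ 0.8137 -0.2862]
figure1 scene 0.62 [424.7 259.7] [0.3581 0.1229]
figure1 scene 0.58 [313.5 260.6] [ 0.5968 -0.0141]
figure1 side 0.96 [505. 349.] [ 0.8135 -0.2687]
figure1 side 0.86 [336.6 281.9] [ 0.5905 -0.0221]
figure1 side 0.82 [214.5 260.9] [0.3595 0.115 ]
figure1 side 0.8 [206.2 306.8] [ 0.3347 -0.0283]
figure1 side 0.65 [355.4 308.4] [ 0.6024 -0.1064]
figure1 side 0.33 [213.6 208.5] [0.3722 0.3437]
spoon1 scene 0.83 [381.1 276.2] [0.4809 0.1122]
spoon1 side 0.93 [274.5 254.4] [0.4868 0.1046]
case_left scene 0.93 [454.9 339.2] [0.4442 0.338 ]
case_left scene 0.69 [306.9 305.3] [0.6763 0.0976]
case_left side 0.67 [242.1 203.8] [0.4448 0.349 ]
case_right scene 0.87 [299.5 174.3] [ 0.4666 -0.3321]
case_right side 0.65 [308.9 432.6] [ 0.4595 -0.332 ]
case_right side 0.44 [275.4 251.7] [0.4905 0.1141]
case_left_bay scene 0.59 [450.5 334.1] [0.4485 0.3265]
case_left_bay side 0.92 [245.4 204.9] [0.4513 0.3265]
case_right_bay scene 0.62 [300.4 174.9] [
[... 1040 characters left out ...]
ndow scene 0.56 [308.3 301.6] [0.6765 0.1061]
scanner_window scene 0.47 [361.6 300.8] [0.5721 0.1648]
scanner_window scene 0.44 [256.3 179.3] [ 0.5964 -0.3482]
scanner_window side 0.71 [353.3 233.6] [0.6657 0.1033]
scanner_window side 0.5 [277.9 253.2] [0.4902 0.0734]
scanner_window side 0.45 [335.4 281.7] [ 0.58   -0.0493]
scanner_pad scene 0.92 [286.5 287.9] [0.6936 0.0288]
scanner_pad side 0.83 [377.3 258.3] [0.6975 0.0318]
scanner_pad side 0.6 [287.  318.1] [ 0.4745 -0.0981]
bench_brush scene 0.75 [333.8 224. ] [ 0.487 -0.1  ]
bench_brush scene 0.26 [299. 172.] [ 0.4628 -0.3425]
bench_brush side 0.59 [288.1 320.4] [ 0.4753 -0.1045]
bench_brush side 0.22 [273.5 252.2] [0.4861 0.1134]
1.55
```

```bash
cat > fit.py <<'E'
from h import *
import sys
def wire(o,yaw,sl,side):
    # side=+1 label at +y (right case)
    H=lambda P:[(np.array([o[0]+np.cos(yaw)*x-np.sin(yaw)*y,o[1]+np.sin(yaw)*x+np.cos(yaw)*y,z])) for x,y,z in P]
    L=[]
    L.append(H([(-.113,-.1,.062),(-.113,.1,.062)])); L.append(H([(-.113,-.1,0),(-.113,.1,0)]))
    for s in (-1,1):
        L.append(H([(-.113,s*.1,.074),(.240,s*.1,.074),(.240,s*.1,0),(-.113,s*.1,0),(-.113,s*.1,.074)]))
        L.append(H([(-.105,s*.092,.074),(.129,s*.092,.074)]))
    L.append(H([(-.105,-.092,.008),(-.105,.092,.008),(.129,.092,.008),(.129,-.092,.008),(-.105,-.092,.008)]))
    a=-.106+sl
    L.append(H([(a,-.089,.071),(a,.089,.071),(a+.236,.089,.071),(a+.236,-.089,.071),(a,-.089,.071)]))
    r=-.074+sl
    L.append(H([(r-.012,-.035,.105),(r-.012,.035,.105),(r+.012,.035,.105),(r+.012,-.035,.105),(r-.012,-.035,.105)]))
    y=side*.104
    L.append(H([(.126,y,.086),(.126,y,.144),(.214,y,.144),(.214,y,.086),(.126,y,.086)]))
    return L
P=eval(sys.argv[1]); crop={('scene',-1):(280,250,260,195),('scene',1):(180,120,200,150),('side',-1):(180,140,212,160),('side',1):(200,270,370,210)}
for c in('scene','side'):
    im=ctrl.camera(c)[:,:,::-1]
    for (o,yaw,sl,side) in P:
        x,y,w,h=crop[(c,side)]; k=790/w
        cr=cv2.resize(im[y:y+h,x:x+w],None,fx=k,fy=k,interpolation=cv2.INTER_CUBIC)
        for l in wire(o,yaw,sl,side):
            q=np.array([(proj(c,p)-[x,y]+.5)*k for p in l]).round().astype(int)
            cv2.polylines(cr,[q.reshape(-1,1,2)],False,(255,0,255),1,cv2.LINE_AA)
        cv2.imwrite(f'pics/{sys.argv[2]}_{c}_{"L" if side<0 else "R"}.png',cr[:600])
E
python3 fit.py "[((.448,.33),-.09,.21,-1),((.465,-.333),-.07,.18,1)]" f1
```

```text
(no output)
```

View pics/f1_scene_L.png

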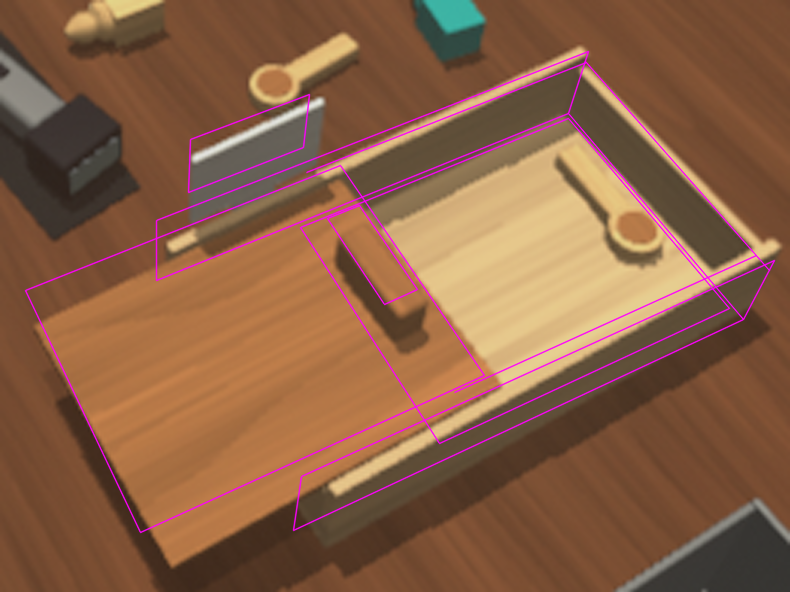

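View pics/f1_side_R.png

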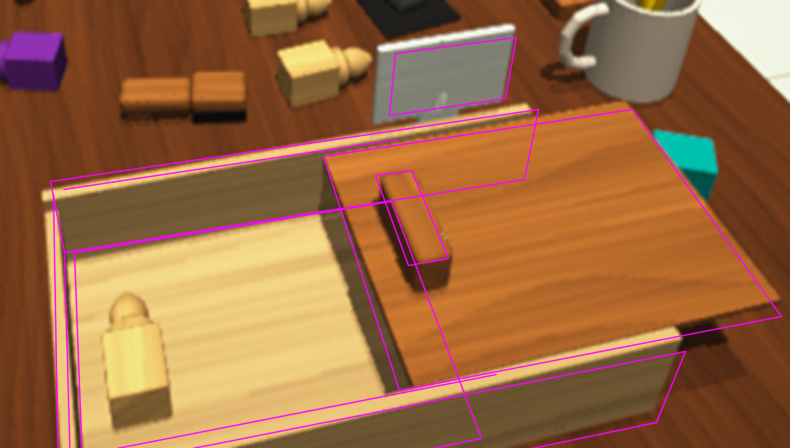

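View pics/f1_scene_R.png

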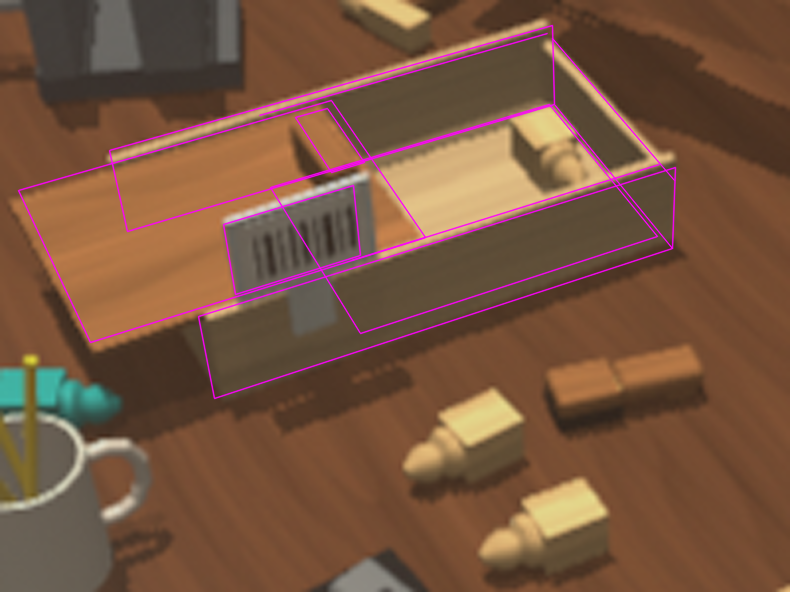

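View pics/f1_side_L.png

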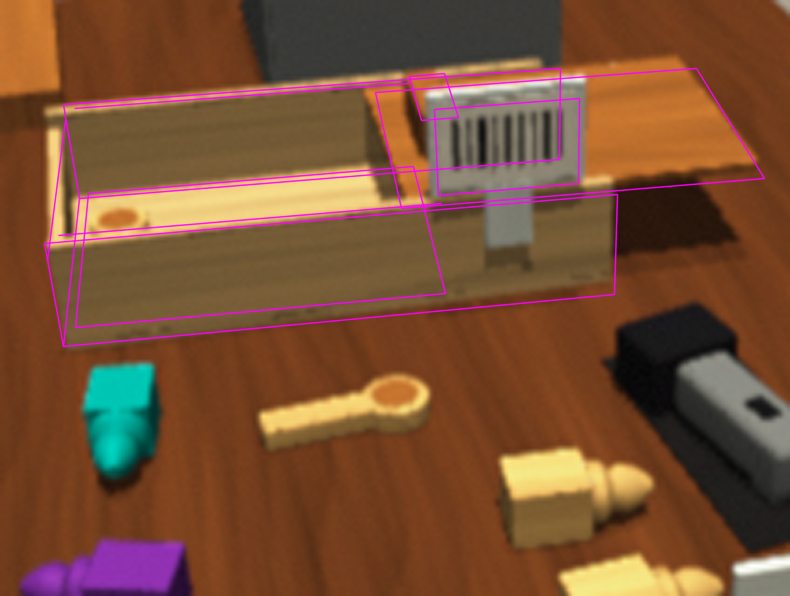

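```bash
cat > lsq.py <<'E'
from h import *
from scipy.optimize import least_squares
np.set_printoptions(precision=4,suppress=True)
A,B,C='abc',None,None
D={'L':{'scene':((280,250,790/260),[((-.113,.1,.074),(780,247)),((-.113,-.1,.074),(585,50)),((.240,.1,.074),(330,492)),(('f',-.089,.071),(37,326)),(('f',.089,.071),(172,566)),(('n',.089,.071),(500,383)),((.12,'p',.15),(322,98)),((.22,'p',.15),(192,160))]),
'side':((180,140,790/212),[((-.113,-.1,0),(66,347)),((-.113,-.1,.074),(47,243)),((.24,-.1,.074),(612,180)),((.24,-.1,0),(614,292)),((-.113,.1,.074),(47,108)),(('f',-.089,.071),(758,178)),(('f',.089,.071),(680,57)),((.12,'p',.15),(428,95)),((.22,'p',.15),(584,80))])},
'R':{'scene':((180,120,3.95),[((-.113,.1,.074),(674,157)),((-.113,.1,0),(673,246)),((-.113,-.1,.074),(548,21)),((.24,.1,.074),(201,314)),((.24,.1,0),(212,397)),((.24,-.1,.074),(107,155)),(('f',-.089,.071),(12,202)),(('f',.089,.071),(95,349)),((.12,'p',.15),(370,176)),((.22,'p',.15),(225,220))]),
'side':((200,270,790/370),[((-.113,.1,.074),(43,192)),((.24,.1,.074),(532,105)),(('f',.089,.071),(626,101)),(('f',-.089,.071),(780,298)),(('n',.089,.071),(326,157)),(('n',-.089,.071),(408,388)),((.24,-.1,.074),(680,330)),((-.105,.092,.008),(70,255)),((.12,'p',.15),(377,45)),((.22,'p',.15),(514,25))])}}
M={c:ctrl.camera_model(c) for c in('scene','side')}
for n,s in(('L',-1),('R',1)):
    def res(v):
        r=[]
        for c,((x0,y0,k),pts) in D[n].items():
            for (x,y,z),uv in pts:
                x={'f':-.106+.236+v[3],'n':-.106+v[3]}.get(x,x); y=s*v[4] if y=='p' else y
                p=(v[0]+np.cos(v[2])*x-np.sin(v[2])*y,v[1]+np.sin(v[2])*x+np.cos(v[2])*y,z)
                r.append(proj(c,p,M[c])-(np.array([x0,y0])+np.array(uv)/k-.5))
        return np.ravel(r)
    f=least_squares(res,[.45,-s*.33,-.07,.2,.104],loss='soft_l1',diff_step=1e-6)
    print(n,f.x,'rms',np.sqrt(np.mean(res(f.x)**2)));print(res(f.x).reshape(-1,2).round(1).tolist())
E
python3 lsq.py
```

```text
L [ 0.4442  0.3332 -0.028   0.2126  0.1035] rms 1.145356716477886
[[0.5, 0.7], [-0.9, -0.6], [0.7, 0.9], [-0.9, -1.4], [-0.7, -0.8], [0.9, 0.1], [0.3, 0.1], [-0.4, -0.9], [0.2, 0.5], [0.0, 0.7], [0.4, 0.3], [-0.7, -3.1], [0.1, -0.1], [0.2, -4.6], [-0.4, -0.3], [-0.7, -0.7], [0.6, -1.0]]
R [ 0.4638 -0.3349 -0.035   0.1842  0.1053] rms 1.2253752492866843
[[0.6, 0.8], [0.1, -1.1], [-0.5, 0.2], [1.7, 1.4], [2.8, 1.1], [0.3, 0.3], [0.3, -0.7], [-0.2, 0.2], [-0.2, -0.0], [-0.4, 0.8], [0.3, -1.3], [-1.6, -0.4], [-0.1, 0.0], [0.3, 1.6], [-1.8, -0.8], [0.7, -0.6], [1.0, 4.7], [-0.9, 2.2], [0.7, 0.1], [0.5, -0.6]]
```

```bash
cat >> h.py <<'E'
def yawnow(s=None):
    s=s or ctrl.get_state(); x=R.from_quat(s['eef_rot']).apply([1,0,0]); return np.arctan2(x[1],x[0])
def go(p,yaw=None):
    "total shift (units of 0.05) in tool axes after turning to yaw; p=TCP target; yaw in deg"
    s=ctrl.get_state(); y0=yawnow(s); y1=y0 if yaw is None else np.radians(yaw)
    d=np.array(p)-s['eef_pos']; dy=(y1-y0+np.pi)%(2*np.pi)-np.pi
    t=np.array([np.cos(y1)*d[0]+np.sin(y1)*d[1],np.sin(y1)*d[0]-np.cos(y1)*d[1],-d[2]])/.05
    print('pos',s['eef_pos'].round(4),'yaw',np.degrees(y0).round(2),'rot',R.from_quat(s['eef_rot']).as_matrix()[:,2].round(3),'| turn wz total',(-dy/(np.pi/2)).round(4),'then shift',t.round(3),'t',round(s['t'],2),'F',s['force'].round(1),'open',round(s['opening'],4),'j7',s['joint_pos'][6].round(2))
E
python3 -c "
from h import *
go([.5,-.03,.30],0)"
```

```text
pos [ 0.2773 -0.5879  0.2297] yaw 25.26 rot [ 0.  0. -1.] | turn wz total 0.2806 then shift [  4.453 -11.157  -1.407] t 1.65 F [-0.  -0.4  0.2] open 0.0933 j7 -0.04
```

arm_command(steps=[{"z": -0.47, "wz": 0.0935}, {"z": -0.47, "wz": 0.0935}, {"z": -0.47, "wz": 0.0935}, {"x": 0.3, "y": -0.75}, {"x": 0.3, "y": -0.75}, {"x": 0.3, "y": -0.75}, {"x": 0.3, "y": -0.75}, {"x": 0.3, "y": -0.75}, {"x": 0.3, "y": -0.75}, {"x": 0.3, "y": -0.75}, {"x": 0.3, "y": -0.75}, {"x": 0.3, "y": -0.75}, {"x": 0.3, "y": -0.75}, {"x": 0.3, "y": -0.75}, {"x": 0.3, "y": -0.75}, {"x": 0.3, "y": -0.75}, {"x": 0.3, "y": -0.75}, {"x": 0.25, "y": -0.65}, {}])

```text
invalid input at $.steps[0]: expected keys x, y, z, wx, wy, wz, hand
```

```bash
python3 - <<'E'
from h import *
go([.5,-.03,.30],0)
m=ctrl.camera_model('wrist'); print(m['origin'],m['orientation'])
snap('wrist','w1')
for t,z in [('figure1',0),('spoon1',0),('scanner',.003),('scanner_window',.024),('scanner_pad',0)]:
    for d in ctrl.place_of(t,'wrist')[:6]:
        p=np.array(d['position'])*[640,480]; print(t,round(d['conf'],2),p.round(),atz('wrist',p,z,m)[:2].round(4))
E
```

```text
pos [ 0.2773 -0.5879  0.2297] yaw 25.26 rot [ 0.  0. -1.] | turn wz total 0.2806 then shift [  4.453 -11.157  -1.407] t 1.65 F [-0.  -0.4  0.2] open 0.0933 j7 -0.04
[ 0.33825938 -0.55934186  0.3845772 ] [ 0.83868962 -0.53111854 -0.06414319  0.10197287]
```

View pics/w1.png

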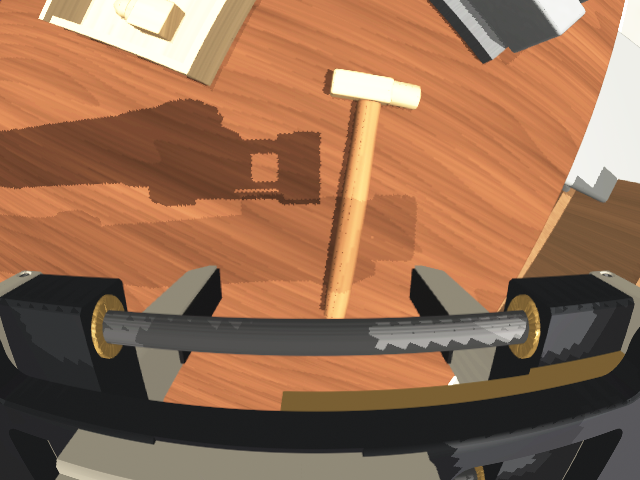

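arm_command(steps=[{"x": 0, "y": 0, "z": -0.47, "wx": 0, "wy": 0, "wz": 0.0935, "hand": 0}, {"x": 0, "y": 0, "z": -0.47, "wx": 0, "wy": 0, "wz": 0.0935, "hand": 0}, {"x": 0, "y": 0, "z": -0.47, "wx": 0, "wy": 0, "wz": 0.0935, "hand": 0}, {"x": 0.35, "y": -0.9, "z": 0, "wx": 0, "wy": 0, "wz": 0, "hand": 0}, {"x": 0.35, "y": -0.9, "z": 0, "wx": 0, "wy": 0, "wz": 0, "hand": 0}, {"x": 0.35, "y": -0.9, "z": 0, "wx": 0, "wy": 0, "wz": 0, "hand": 0}, {"x": 0.35, "y": -0.9, "z": 0, "wx": 0, "wy": 0, "wz": 0, "hand": 0}, {"x": 0.35, "y": -0.9, "z": 0, "wx": 0, "wy": 0, "wz": 0, "hand": 0}, {"x": 0.35, "y": -0.9, "z": 0, "wx": 0, "wy": 0, "wz": 0, "hand": 0}, {"x": 0.35, "y": -0.9, "z": 0, "wx": 0, "wy": 0, "wz": 0, "hand": 0}, {"x": 0.35, "y": -0.9, "z": 0, "wx": 0, "wy": 0, "wz": 0, "hand": 0}, {"x": 0.35, "y": -0.9, "z": 0, "wx": 0, "wy": 0, "wz": 0, "hand": 0}, {"x": 0.35, "y": -0.9, "z": 0, "wx": 0, "wy": 0, "wz": 0, "hand": 0}, {"x": 0.35, "y": -0.9, "z": 0, "wx": 0, "wy": 0, "wz": 0, "hand": 0}, {"x": 0.35, "y": -0.9, "z": 0, "wx": 0, "wy": 0, "wz": 0, "hand": 0}, {"x": 0.25, "y": -0.35, "z": 0, "wx": 0, "wy": 0, "wz": 0, "hand": 0}, {"x": 0, "y": 0, "z": 0, "wx": 0, "wy": 0, "wz": 0, "hand": 0}])

```text
t: 3.65
eef_pos: [0.501, -0.0259, 0.3002]
eef_rot: [1.0, 0.004, 0.001, -0.001]
force: [0.7, -0.7, -0.2]
opening: 0.0932
```

```bash
cat > look.py <<'E'
from h import *
import sys
go([.5,-.03,.30],0)
m=ctrl.camera_model('wrist')
snap('wrist',sys.argv[1])
for t,z in [('figure1',0),('spoon1',0),('scanner',.003),('scanner_window',.024),('scanner_pad',0)]:
    for d in ctrl.place_of(t,'wrist')[:6]:
        p=np.array(d['position'])*[640,480]; print(t,round(d['conf'],2),p.round(),atz('wrist',p,z,m)[:2].round(4))
E
python3 look.py w2
```

```text
pos [ 0.501  -0.0259  0.3002] yaw 0.47 rot [ 0.001  0.002 -1.   ] | turn wz total 0.0052 then shift [-0.021  0.082  0.004] t 3.65 F [ 0.7 -0.7 -0.2] open 0.0932 j7 -1.59
figure1 0.85 [380. 119.] [ 0.6012 -0.1038]
figure1 0.81 [303. 128.] [ 0.5881 -0.0097]
figure1 0.68 [315. 318.] [ 0.3382 -0.0261]
figure1 0.6 [213. 303.] [0.3572 0.1145]
spoon1 0.74 [303. 126.] [ 0.5903 -0.0099]
spoon1 0.64 [212. 212.] [0.484  0.1073]
scanner 0.86 [260.  43.] [0.6951 0.044 ]
scanner_window 0.76 [197.  56.] [0.6784 0.1169]
scanner_pad 0.81 [264.  38.] [0.7034 0.04  ]
scanner_pad 0.24 [199.  59.] [0.6802 0.1221]
```

View pics/w2.png

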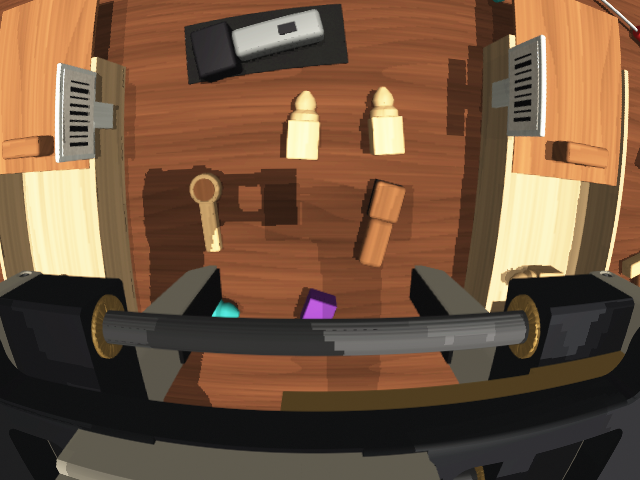

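```bash
python3 - <<'E'
from h import *
m=ctrl.camera_model('wrist')
def pr(n,a,za,b,zb):
    A=atz('wrist',a,za,m);B=atz('wrist',b,zb,m); d=B-A; print(n,A[:2].round(4),B[:2].round(4),'yaw',np.degrees(np.arctan2(d[1],d[0])).round(1),'len',np.hypot(*d[:2]).round(4),'mid',((A+B)/2)[:2].round(4))
pr('B',(302,159),.036,(306,91),.018)
pr('A',(387,154),.036,(383,86),.018)
pr('Ablocksides',(369,135),.036,(404,134),.036)
pr('Bblocksides',(287.5,140),.036,(319,141),.036)
pr('spoon',(213,250),.016,(205,187),.016)
pr('brush',(371,264),.02,(391,182),.02)
pr('scanner grip', (322,25),.035,(197,57),.035)
pr('padcentre diag',(188,82),.003,(341,6),.003)
E
```

```text
B [ 0.5492 -0.0174] [ 0.6289 -0.0218] yaw -3.1 len 0.0798 mid [ 0.5891 -0.0196]
A [ 0.5557 -0.1137] [ 0.6366 -0.112 ] yaw 1.2 len 0.0809 mid [ 0.5962 -0.1128]
Ablocksides [ 0.5769 -0.0927] [ 0.5793 -0.1332] yaw -86.6 len 0.0406 mid [ 0.5781 -0.113 ]
Bblocksides [ 0.5709 -0.0013] [ 0.5695 -0.0365] yaw -92.3 len 0.0352 mid [ 0.5702 -0.0189]
spoon [0.437  0.0971] [0.517  0.1024] yaw 3.8 len 0.0802 mid [0.477  0.0998]
brush [ 0.4199 -0.1014] [ 0.5221 -0.1224] yaw -11.6 len 0.1043 mid [ 0.471  -0.1119]
scanner grip [ 0.7054 -0.0403] [0.6736 0.1043] yaw 102.4 len 0.148 mid [0.6895 0.032 ]
padcentre diag [0.65   0.1262] [ 0.7425 -0.0644] yaw -64.1 len 0.2118 mid [0.6963 0.0309]
```

```bash
cat >> h.py <<'E'
CASE={'L':(np.array([.4442,.3332]),-.028),'R':(np.array([.4638,-.3349]),-.035)}
def loc(n,p):
    o,a=CASE[n]; d=np.array(p)[:2]-o; return np.array([np.cos(a)*d[0]+np.sin(a)*d[1],-np.sin(a)*d[0]+np.cos(a)*d[1]])
def wor(n,q):
    o,a=CASE[n]; return o+np.array([np.cos(a)*q[0]-np.sin(a)*q[1],np.sin(a)*q[0]+np.cos(a)*q[1]])
E
python3 - <<'E'
from h import *
k=790/370
for n,uv,z in [('tip',(127,292),.026),('rear top L',(110,383),.044),('rear top R',(168,378),.044),('rear bot L',(114,428),.008),('block front top L',(105,325),.044),('block front top R',(161,322),.044)]:
    p=atz('side',np.array([200,270])+np.array(uv)/k,z); print(n,p[:2].round(3),loc('R',p).round(3))
k=790/260
for n,uv,z in [('bowl',(634,226),.024),('handle end',(565,155),.024),]:
    p=atz('scene',np.array([280,250])+np.array(uv)/k,z); print(n,p[:2].round(3),loc('L',p).round(3))
go([.579,-.019,.12],-3)
E
```

```text
tip [ 0.398 -0.291] [-0.067  0.041]
rear top L [ 0.379 -0.364] [-0.083 -0.032]
rear top R [ 0.413 -0.37 ] [-0.05  -0.037]
rear bot L [ 0.377 -0.37 ] [-0.085 -0.039]
block front top L [ 0.381 -0.325] [-0.083  0.007]
block front top R [ 0.415 -0.332] [-0.049  0.001]
bowl [0.371 0.355] [-0.073  0.02 ]
handle end [0.371 0.283] [-0.071 -0.052]
pos [ 0.4992 -0.0321  0.3003] yaw -0.18 rot [-0.    -0.001 -1.   ] | turn wz total 0.0313 then shift [ 1.58  -0.346  3.606] t 3.95 F [0.4 0.8 0.7] open 0.0931 j7 -1.59
```

arm_command(steps=[{"x": 0.4, "y": -0.09, "z": 0.7, "wx": 0, "wy": 0, "wz": 0.0313, "hand": 0}, {"x": 0.4, "y": -0.09, "z": 0.7, "wx": 0, "wy": 0, "wz": 0, "hand": 0}, {"x": 0.4, "y": -0.09, "z": 0.7, "wx": 0, "wy": 0, "wz": 0, "hand": 0}, {"x": 0.38, "y": -0.08, "z": 0.7, "wx": 0, "wy": 0, "wz": 0, "hand": 0}, {"x": 0, "y": 0, "z": 0.7, "wx": 0, "wy": 0, "wz": 0, "hand": 0}, {"x": 0, "y": 0, "z": 0.7, "wx": 0, "wy": 0, "wz": 0, "hand": 0}, {"x": 0, "y": 0, "z": 0.6, "wx": 0, "wy": 0, "wz": 0, "hand": 0}, {"x": 0, "y": 0, "z": 0.5, "wx": 0, "wy": 0, "wz": 0, "hand": 0}, {"x": 0, "y": 0, "z": 0.38, "wx": 0, "wy": 0, "wz": 0, "hand": 0}, {"x": 0, "y": 0, "z": 0, "wx": 0, "wy": 0, "wz": 0, "hand": 0.5}, {"x": 0, "y": 0, "z": 0, "wx": 0, "wy": 0, "wz": 0, "hand": 1}, {"x": 0, "y": 0, "z": 0, "wx": 0, "wy": 0, "wz": 0, "hand": 1}, {"x": 0, "y": 0, "z": 0, "wx": 0, "wy": 0, "wz": 0, "hand": 1}])

```text
t: 5.25
eef_pos: [0.5803, -0.0159, 0.0176]
eef_rot: [1.0, -0.025, 0.001, -0.0]
force: [-0.1, 0.4, -0.6]
opening: 0.0658
```

```bash
python3 - <<'E'
from h import *
print(wor('R',(-.005,-.038)),wor('R',(-.005,.038)))
p=wor('R',(-.005,-.038))
go([*p,.15],-2)
E
```

```text
[ 0.45747333 -0.37270176] [ 0.46013279 -0.29674831]
pos [ 0.5803 -0.0159  0.0176] yaw -2.83 rot [ 0.003  0.    -1.   ] | turn wz total -0.0092 then shift [-2.206  7.217 -2.648] t 5.25 F [-0.1  0.4 -0.6] open 0.0658 j7 -1.7
```

arm_command(steps=[{"x": 0, "y": 0, "z": 0, "wx": 0, "wy": 0, "wz": 0, "hand": 1}, {"x": 0, "y": 0, "z": 0, "wx": 0, "wy": 0, "wz": 0, "hand": 1}, {"x": 0, "y": 0, "z": 0, "wx": 0, "wy": 0, "wz": 0, "hand": 1}, {"x": 0, "y": 0, "z": 0, "wx": 0, "wy": 0, "wz": 0, "hand": 1}, {"x": 0, "y": 0, "z": 0, "wx": 0, "wy": 0, "wz": 0, "hand": 1}, {"x": 0, "y": 0, "z": -0.5, "wx": 0, "wy": 0, "wz": 0, "hand": 1}, {"x": 0, "y": 0, "z": -0.9, "wx": 0, "wy": 0, "wz": 0, "hand": 1}, {"x": 0, "y": 0, "z": -0.9, "wx": 0, "wy": 0, "wz": 0, "hand": 1}, {"x": 0, "y": 0, "z": -0.9, "wx": 0, "wy": 0, "wz": 0, "hand": 1}])

```text
t: 6.15
eef_pos: [0.5787, -0.0159, 0.1775]
eef_rot: [1.0, -0.025, -0.001, 0.0]
force: [0.2, 0.6, -0.0]
opening: 0.0361
```

```bash
python3 - <<'E'
from h import *
p=wor('R',(-.005,-.038))
go([*p,.18],-2)
snap('side','s1')
E
```

```text
pos [ 0.5787 -0.0159  0.1775] yaw -2.81 rot [-0.001 -0.    -1.   ] | turn wz total -0.009 then shift [-2.174  7.215 -0.051] t 6.15 F [ 0.2  0.6 -0. ] open 0.0361 j7 -1.68
```

View pics/s1.png

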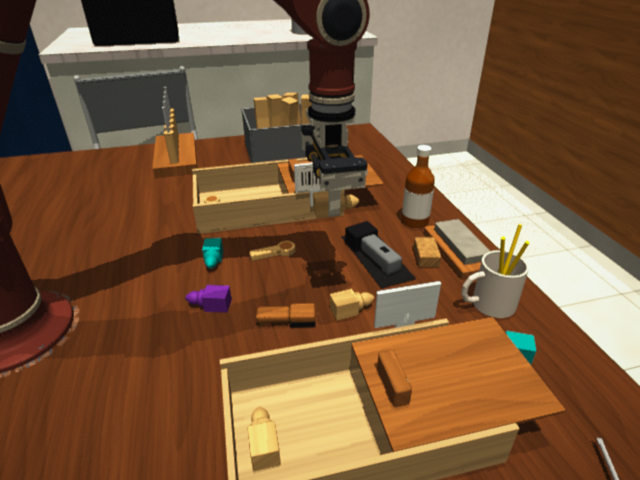

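The figure is held (opening 36 mm). I'm carrying it to the right bay.

arm_command(steps=[{"x": -0.24, "y": 0.8, "z": 0, "wx": 0, "wy": 0, "wz": -0.009, "hand": 1}, {"x": -0.24, "y": 0.8, "z": 0, "wx": 0, "wy": 0, "wz": 0, "hand": 1}, {"x": -0.24, "y": 0.8, "z": 0, "wx": 0, "wy": 0, "wz": 0, "hand": 1}, {"x": -0.24, "y": 0.8, "z": 0, "wx": 0, "wy": 0, "wz": 0, "hand": 1}, {"x": -0.24, "y": 0.8, "z": 0, "wx": 0, "wy": 0, "wz": 0, "hand": 1}, {"x": -0.24, "y": 0.8, "z": 0, "wx": 0, "wy": 0, "wz": 0, "hand": 1}, {"x": -0.24, "y": 0.8, "z": 0, "wx": 0, "wy": 0, "wz": 0, "hand": 1}, {"x": -0.24, "y": 0.8, "z": 0, "wx": 0, "wy": 0, "wz": 0, "hand": 1}, {"x": -0.25, "y": 0.82, "z": 0, "wx": 0, "wy": 0, "wz": 0, "hand": 1}, {"x": 0, "y": 0, "z": 0, "wx": 0, "wy": 0, "wz": 0, "hand": 1}])

```text
t: 7.2
eef_pos: [0.4524, -0.3811, 0.1754]
eef_rot: [1.0, -0.024, -0.002, 0.003]
force: [-0.0, 0.5, 0.0]
opening: 0.0358
```

```bash
python3 - <<'E'
from h import *
p=wor('R',(-.005,-.038))
go([*p,.028],-2)
snap('wrist','w3')
E
```

```text
pos [ 0.4524 -0.3811  0.1754] yaw -2.73 rot [-0.004 -0.006 -1.   ] | turn wz total -0.0081 then shift [ 0.097 -0.171  2.949] t 7.2 F [-0.   0.5  0. ] open 0.0358 j7 -1.01
```

View pics/w3.png

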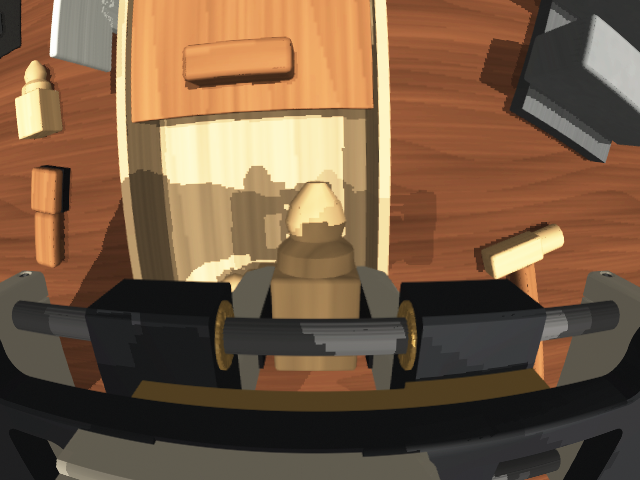

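arm_command(steps=[{"x": 0.09, "y": -0.16, "z": 0.6, "wx": 0, "wy": 0, "wz": 0, "hand": 1}, {"x": 0, "y": 0, "z": 0.7, "wx": 0, "wy": 0, "wz": 0, "hand": 1}, {"x": 0, "y": 0, "z": 0.7, "wx": 0, "wy": 0, "wz": 0, "hand": 1}, {"x": 0, "y": 0, "z": 0.5, "wx": 0, "wy": 0, "wz": 0, "hand": 1}, {"x": 0, "y": 0, "z": 0.4, "wx": 0, "wy": 0, "wz": 0, "hand": 1}, {"x": 0, "y": 0, "z": 0, "wx": 0, "wy": 0, "wz": 0, "hand": 1}, {"x": 0, "y": 0, "z": 0, "wx": 0, "wy": 0, "wz": 0, "hand": 0.44}, {"x": 0, "y": 0, "z": 0, "wx": 0, "wy": 0, "wz": 0, "hand": 0.44}, {"x": 0, "y": 0, "z": 0, "wx": 0, "wy": 0, "wz": 0, "hand": 0.44}])

```text
t: 8.15
eef_pos: [0.4635, -0.3651, 0.0327]
eef_rot: [1.0, -0.017, 0.001, 0.001]
force: [0.2, -0.4, 0.4]
opening: 0.0511
```

```bash
python3 - <<'E'
from h import *
go([*wor('R',(-.005,-.038)),.028],-2)
E
```

```text
pos [ 0.4635 -0.3651  0.0327] yaw -1.98 rot [ 0.002 -0.002 -1.   ] | turn wz total 0.0002 then shift [-0.115  0.157  0.093] t 8.15 F [ 0.2 -0.4  0.4] open 0.0511 j7 -1.05
```

arm_command(steps=[{"x": 0, "y": 0, "z": -0.4, "wx": 0, "wy": 0, "wz": 0, "hand": 0.44}, {"x": 0, "y": 0, "z": -0.8, "wx": 0, "wy": 0, "wz": 0, "hand": 0.4}, {"x": 0, "y": 0, "z": -0.8, "wx": 0, "wy": 0, "wz": 0, "hand": 0}, {"x": 0, "y": 0, "z": -0.8, "wx": 0, "wy": 0, "wz": 0, "hand": 0}, {"x": 0, "y": 0, "z": 0, "wx": 0, "wy": 0, "wz": 0, "hand": 0}, {"x": 0, "y": 0, "z": 0, "wx": 0, "wy": 0, "wz": 0, "hand": 0}])

```text
t: 8.75
eef_pos: [0.4629, -0.365, 0.173]
eef_rot: [1.0, -0.017, 0.001, 0.001]
force: [-0.8, -0.3, -0.7]
opening: 0.0834
```

```bash
python3 - <<'E'
from h import *
go([.586,-.113,.18],2)
snap('wrist','w4'); snap('side','s4')
for c in('scene','side'):
  for d in ctrl.place_of('figure1',c) if c=='side' or ctrl.camera('scene') is not None else []:
    p=np.array(d['position'])*[640,480]; print(c,round(d['conf'],2),p.round(),atz(c,p,0)[:2].round(4))
E
```

```text
pos [ 0.4629 -0.365   0.173 ] yaw -2.0 rot [ 0.003 -0.002 -1.   ] | turn wz total -0.0445 then shift [ 2.636 -4.951 -0.14 ] t 8.75 F [-0.8 -0.3 -0.7] open 0.0834 j7 -1.03
scene 0.94 [296. 236.] [ 0.5945 -0.1125]
scene 0.82 [293. 170.] [ 0.4747 -0.3589]
scene 0.8 [394. 219.] [ 0.339  -0.0329]
scene 0.78 [426. 258.] [0.3505 0.1195]
scene 0.73 [197. 226.] [ 0.8034 -0.2785]
side 0.88 [321. 452.] [ 0.4683 -0.3641]
side 0.81 [206. 306.] [ 0.3349 -0.026 ]
side 0.69 [216. 260.] [0.3633 0.1157]
side 0.64 [354. 308.] [ 0.6007 -0.1054]
side 0.61 [506. 354.] [ 0.809  -0.2777]
```

View pics/w4.png

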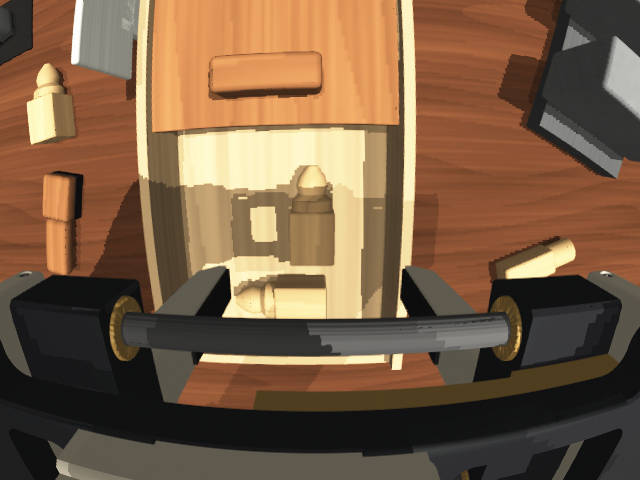

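View pics/s4.png

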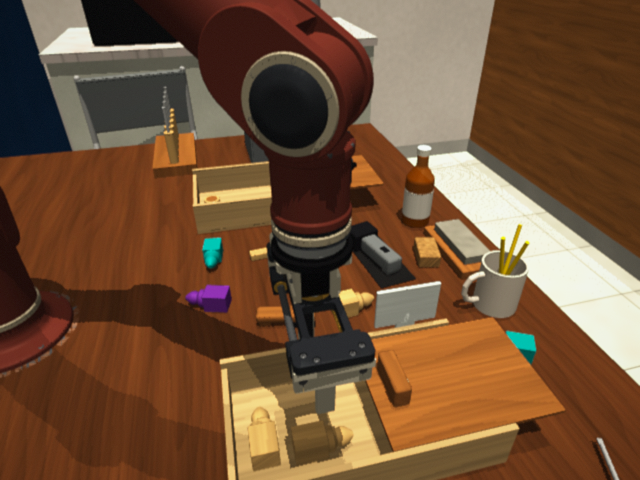

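arm_command(steps=[{"x": 0.3, "y": -0.55, "z": 0, "wx": 0, "wy": 0, "wz": -0.0445, "hand": 0}, {"x": 0.45, "y": -0.85, "z": 0, "wx": 0, "wy": 0, "wz": 0, "hand": 0}, {"x": 0.45, "y": -0.85, "z": 0, "wx": 0, "wy": 0, "wz": 0, "hand": 0}, {"x": 0.45, "y": -0.85, "z": 0, "wx": 0, "wy": 0, "wz": 0, "hand": 0}, {"x": 0.45, "y": -0.85, "z": 0, "wx": 0, "wy": 0, "wz": 0, "hand": 0}, {"x": 0.4, "y": -0.8, "z": 0, "wx": 0, "wy": 0, "wz": 0, "hand": 0}, {"x": 0.136, "y": -0.2, "z": 0, "wx": 0, "wy": 0, "wz": 0, "hand": 0}, {"x": 0, "y": 0, "z": 0, "wx": 0, "wy": 0, "wz": 0, "hand": 0}, {"x": 0, "y": 0, "z": 0, "wx": 0, "wy": 0, "wz": 0, "hand": 0}])

```text
t: 9.9
eef_pos: [0.5864, -0.116, 0.1704]
eef_rot: [1.0, 0.016, -0.001, 0.001]
force: [-0.9, -0.5, -0.5]
opening: 0.0937
```

```bash
python3 - <<'E'
from h import *
go([.586,-.113,.017],2)
snap('wrist','w5')
E
```

```text
pos [ 0.5864 -0.116   0.1704] yaw 1.89 rot [-0.002 -0.002 -1.   ] | turn wz total -0.0012 then shift [-0.006 -0.059  3.067] t 9.9 F [-0.9 -0.5 -0.5] open 0.0937 j7 -1.44
```

View pics/w5.png

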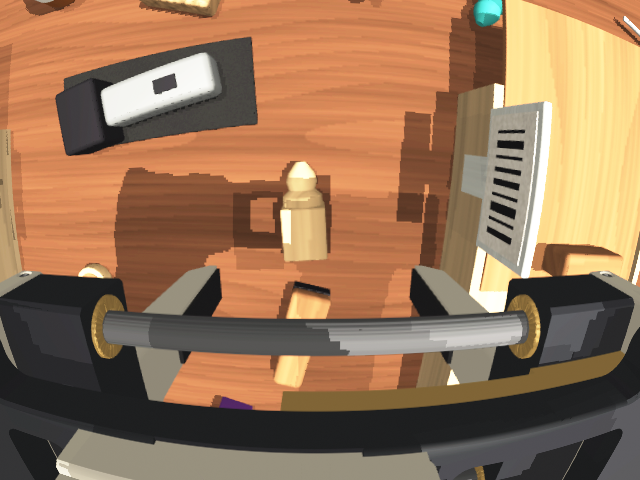

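```bash
python3 - <<'E'
from h import *
m=ctrl.camera_model('wrist')
A=atz('wrist',(305.5,260),.036,m);B=atz('wrist',(301,162),.018,m);d=B-A
print(A,B,np.degrees(np.arctan2(d[1],d[0])),np.hypot(*d[:2]))
u=d[:2]/np.hypot(*d[:2]); g=A[:2]+u*.030; print(g)
yw=np.degrees(np.arctan2(d[1],d[0])); go([*g,.017],yw)
E
```

```text
[ 0.55931048 -0.10986655  0.036     ] [ 0.63768842 -0.10362855  0.018     ] 4.550506580660794 0.07862578571724517
[ 0.58921591 -0.10748641]
pos [ 0.5862 -0.1168  0.1706] yaw 1.79 rot [-0.002 -0.002 -1.   ] | turn wz total -0.0307 then shift [ 0.074 -0.182  3.072] t 9.95 F [-0.3 -0.1 -0. ] open 0.093 j7 -1.44
```

arm_command(steps=[{"x": 0.07, "y": -0.15, "z": 0.5, "wx": 0, "wy": 0, "wz": -0.028, "hand": 0}, {"x": 0, "y": 0, "z": 0.7, "wx": 0, "wy": 0, "wz": 0, "hand": 0}, {"x": 0, "y": 0, "z": 0.7, "wx": 0, "wy": 0, "wz": 0, "hand": 0}, {"x": 0, "y": 0, "z": 0.6, "wx": 0, "wy": 0, "wz": 0, "hand": 0}, {"x": 0, "y": 0, "z": 0.4, "wx": 0, "wy": 0, "wz": 0, "hand": 0}, {"x": 0, "y": 0, "z": 0.17, "wx": 0, "wy": 0, "wz": 0, "hand": 0}, {"x": 0, "y": 0, "z": 0, "wx": 0, "wy": 0, "wz": 0, "hand": 1}, {"x": 0, "y": 0, "z": 0, "wx": 0, "wy": 0, "wz": 0, "hand": 1}, {"x": 0, "y": 0, "z": 0, "wx": 0, "wy": 0, "wz": 0, "hand": 1}, {"x": 0, "y": 0, "z": 0, "wx": 0, "wy": 0, "wz": 0, "hand": 1}, {"x": 0, "y": 0, "z": 0, "wx": 0, "wy": 0, "wz": 0, "hand": 1}, {"x": 0, "y": 0, "z": 0, "wx": 0, "wy": 0, "wz": 0, "hand": 1}, {"x": 0, "y": 0, "z": 0, "wx": 0, "wy": 0, "wz": 0, "hand": 1}, {"x": 0, "y": 0, "z": 0, "wx": 0, "wy": 0, "wz": 0, "hand": 1}, {"x": 0, "y": 0, "z": -0.5, "wx": 0, "wy": 0, "wz": 0, "hand": 1}, {"x": 0, "y": 0, "z": -0.9, "wx": 0, "wy": 0, "wz": 0, "hand": 1}, {"x": 0, "y": 0, "z": -0.9, "wx": 0, "wy": 0, "wz": 0, "hand": 1}, {"x": 0, "y": 0, "z": -0.9, "wx": 0, "wy": 0, "wz": 0, "hand": 1}, {"x": 0, "y": 0, "z": 0, "wx": 0, "wy": 0, "wz": 0, "hand": 1}])

```text
t: 11.85
eef_pos: [0.5951, -0.1066, 0.1846]
eef_rot: [0.999, 0.039, 0.007, 0.001]
force: [1.0, -0.2, -0.1]
opening: 0.036
```

```bash
python3 - <<'E'
from h import *
print(wor('R',(-.003,.042)))
go([*wor('R',(-.003,.042)),.178],-2)
E
```

```text
[ 0.46227154 -0.29282074]
pos [ 0.5951 -0.1066  0.1846] yaw 4.52 rot [ 0.014 -0.002 -1.   ] | turn wz total 0.0725 then shift [-2.525  3.815  0.133] t 11.85 F [ 1.  -0.2 -0.1] open 0.036 j7 -1.42
```

arm_command(steps=[{"x": -0.25, "y": 0.4, "z": 0, "wx": 0, "wy": 0, "wz": 0.0725, "hand": 1}, {"x": -0.45, "y": 0.68, "z": 0, "wx": 0, "wy": 0, "wz": 0, "hand": 1}, {"x": -0.45, "y": 0.68, "z": 0, "wx": 0, "wy": 0, "wz": 0, "hand": 1}, {"x": -0.45, "y": 0.68, "z": 0, "wx": 0, "wy": 0, "wz": 0, "hand": 1}, {"x": -0.45, "y": 0.68, "z": 0, "wx": 0, "wy": 0, "wz": 0, "hand": 1}, {"x": -0.3, "y": 0.5, "z": 0, "wx": 0, "wy": 0, "wz": 0, "hand": 1}, {"x": -0.1, "y": 0.2, "z": 0, "wx": 0, "wy": 0, "wz": 0, "hand": 1}, {"x": 0, "y": 0, "z": 0, "wx": 0, "wy": 0, "wz": 0, "hand": 1}, {"x": 0, "y": 0, "z": 0, "wx": 0, "wy": 0, "wz": 0, "hand": 1}, {"x": 0, "y": 0, "z": 0, "wx": 0, "wy": 0, "wz": 0, "hand": 1}, {"x": 0, "y": 0, "z": 0, "wx": 0, "wy": 0, "wz": 0, "hand": 1}])

```text
t: 12.95
eef_pos: [0.4652, -0.2922, 0.1776]
eef_rot: [1.0, -0.016, 0.0, -0.0]
force: [0.9, -0.6, 0.1]
opening: 0.0359
```

```bash
python3 - <<'E'
from h import *
go([*wor('R',(-.003,.042)),.028],-2)
snap('wrist','w6')
E
```

```text
pos [ 0.4652 -0.2922  0.1776] yaw -1.8 rot [ 0.     0.001 -1.   ] | turn wz total 0.0023 then shift [-0.057  0.014  2.991] t 12.95 F [ 0.9 -0.6  0.1] open 0.0359 j7 -1.13
```

View pics/w6.png

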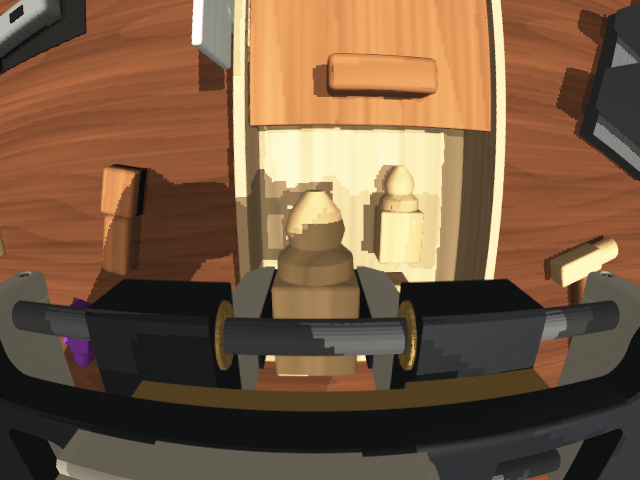

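arm_command(steps=[{"x": -0.05, "y": 0, "z": 0.5, "wx": 0, "wy": 0, "wz": 0, "hand": 1}, {"x": 0, "y": 0, "z": 0.7, "wx": 0, "wy": 0, "wz": 0, "hand": 1}, {"x": 0, "y": 0, "z": 0.7, "wx": 0, "wy": 0, "wz": 0, "hand": 1}, {"x": 0, "y": 0, "z": 0.5, "wx": 0, "wy": 0, "wz": 0, "hand": 1}, {"x": 0, "y": 0, "z": 0.4, "wx": 0, "wy": 0, "wz": 0, "hand": 1}, {"x": 0, "y": 0, "z": 0.18, "wx": 0, "wy": 0, "wz": 0, "hand": 1}, {"x": 0, "y": 0, "z": 0, "wx": 0, "wy": 0, "wz": 0, "hand": 1}, {"x": 0, "y": 0, "z": 0, "wx": 0, "wy": 0, "wz": 0, "hand": 0.44}, {"x": 0, "y": 0, "z": 0, "wx": 0, "wy": 0, "wz": 0, "hand": 0.44}, {"x": 0, "y": 0, "z": 0, "wx": 0, "wy": 0, "wz": 0, "hand": 0.44}, {"x": 0, "y": 0, "z": -0.4, "wx": 0, "wy": 0, "wz": 0, "hand": 0.44}, {"x": 0, "y": 0, "z": -0.8, "wx": 0, "wy": 0, "wz": 0, "hand": 0.4}, {"x": 0, "y": 0, "z": -0.8, "wx": 0, "wy": 0, "wz": 0, "hand": 0.4}, {"x": 0, "y": 0, "z": -0.8, "wx": 0, "wy": 0, "wz": 0, "hand": 0.4}, {"x": 0, "y": 0, "z": -0.1, "wx": 0, "wy": 0, "wz": 0, "hand": 0.4}, {"x": 0, "y": 0, "z": 0, "wx": 0, "wy": 0, "wz": 0, "hand": 0.4}])

```text
t: 14.6
eef_pos: [0.4621, -0.2945, 0.1755]
eef_rot: [1.0, -0.017, 0.002, 0.001]
force: [0.9, 0.3, -0.5]
opening: 0.056
```

```bash
python3 - <<'E'
from h import *
snap('wrist','w7')
r=wor('R',(-.074+.1842,0)); print(r)
go([*r,.17],-92+180)
go([*r,.17],-2)
E
```

```text
[ 0.57393251 -0.33875621]
pos [ 0.4611 -0.2939  0.1739] yaw -2.0 rot [ 0. -0. -1.] | turn wz total -1.0 then shift [-0.818  2.287  0.077] t 14.65 F [ 0.1  0.1 -1. ] open 0.0556 j7 -1.13
pos [ 0.4611 -0.2939  0.1739] yaw -2.0 rot [ 0. -0. -1.] | turn wz total 0.0 then shift [2.287 0.818 0.077] t 14.65 F [ 0.1  0.1 -1. ] open 0.0556 j7 -1.13
```

View pics/w7.png

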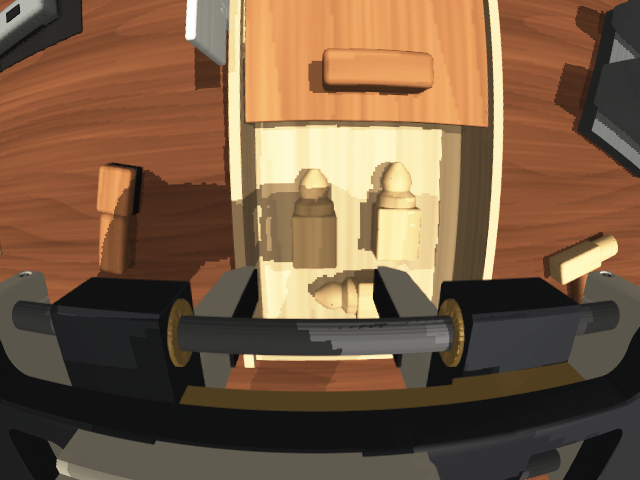

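```bash
python3 - <<'E'
from h import *
go([*wor('R',(.145,0)),.174],-2)
a=wor('R',(.145,0));b=wor('R',(-.05,0));print(a,b)
E
```

```text
pos [ 0.4611 -0.2939  0.1739] yaw -2.0 rot [ 0. -0. -1.] | turn wz total 0.0 then shift [ 2.983  0.818 -0.003] t 14.65 F [ 0.1  0.1 -1. ] open 0.0556 j7 -1.13
[ 0.6087112  -0.33997396] [ 0.41383062 -0.33315036]
```

arm_command(steps=[{"x": 0.4, "y": 0.11, "z": 0, "wx": 0, "wy": 0, "wz": 0, "hand": 1}, {"x": 0.7, "y": 0.19, "z": 0, "wx": 0, "wy": 0, "wz": 0, "hand": 1}, {"x": 0.7, "y": 0.19, "z": 0, "wx": 0, "wy": 0, "wz": 0, "hand": 1}, {"x": 0.7, "y": 0.19, "z": 0, "wx": 0, "wy": 0, "wz": 0, "hand": 1}, {"x": 0.4, "y": 0.11, "z": 0, "wx": 0, "wy": 0, "wz": 0, "hand": 1}, {"x": 0.08, "y": 0.03, "z": 0, "wx": 0, "wy": 0, "wz": 0, "hand": 1}, {"x": 0, "y": 0, "z": 0, "wx": 0, "wy": 0, "wz": 0, "hand": 1}, {"x": 0, "y": 0, "z": 0.4, "wx": 0, "wy": 0, "wz": 0, "hand": 1}, {"x": 0, "y": 0, "z": 0.6, "wx": 0, "wy": 0, "wz": 0, "hand": 1}, {"x": 0, "y": 0, "z": 0.4, "wx": 0, "wy": 0, "wz": 0, "hand": 1}, {"x": 0, "y": 0, "z": 0.2, "wx": 0, "wy": 0, "wz": 0, "hand": 1}, {"x": 0, "y": 0, "z": 0, "wx": 0, "wy": 0, "wz": 0, "hand": 1}, {"x": 0, "y": 0, "z": 0, "wx": 0, "wy": 0, "wz": 0, "hand": 1}])

```text
t: 15.95
eef_pos: [0.6089, -0.3405, 0.0945]
eef_rot: [1.0, -0.018, 0.0, 0.0]
force: [0.8, 1.0, 0.2]
opening: 0.0005
```

```bash
python3 - <<'E'
from h import *
s=ctrl.get_state(); print(loc('R',s['eef_pos']))
go([*wor('R',(-.05,0)),.093],-2)
snap('wrist','w8')
E
```

```text
[ 0.14520751 -0.00053178]
pos [ 0.6089 -0.3405  0.0945] yaw -2.01 rot [ 0.001 -0.001 -1.   ] | turn wz total -0.0002 then shift [-3.904 -0.011  0.031] t 15.95 F [0.8 1.  0.2] open 0.0005 j7 -1.17
```

View pics/w8.png

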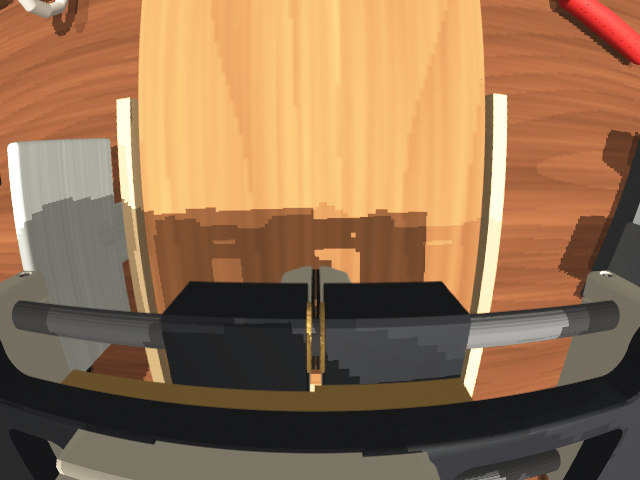

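arm_command(steps=[{"x": -0.15, "y": 0, "z": 0, "wx": 0, "wy": 0, "wz": 0, "hand": 1}, {"x": -0.2, "y": 0, "z": 0, "wx": 0, "wy": 0, "wz": 0, "hand": 1}, {"x": -0.2, "y": 0, "z": 0, "wx": 0, "wy": 0, "wz": 0, "hand": 1}, {"x": -0.25, "y": 0, "z": 0, "wx": 0, "wy": 0, "wz": 0, "hand": 1}, {"x": -0.3, "y": 0, "z": 0, "wx": 0, "wy": 0, "wz": 0, "hand": 1}, {"x": -0.3, "y": 0, "z": 0, "wx": 0, "wy": 0, "wz": 0, "hand": 1}, {"x": -0.3, "y": 0, "z": 0, "wx": 0, "wy": 0, "wz": 0, "hand": 1}, {"x": -0.3, "y": 0, "z": 0, "wx": 0, "wy": 0, "wz": 0, "hand": 1}, {"x": -0.3, "y": 0, "z": 0, "wx": 0, "wy": 0, "wz": 0, "hand": 1}, {"x": -0.3, "y": 0, "z": 0, "wx": 0, "wy": 0, "wz": 0, "hand": 1}, {"x": -0.3, "y": 0, "z": 0, "wx": 0, "wy": 0, "wz": 0, "hand": 1}, {"x": -0.3, "y": 0, "z": 0, "wx": 0, "wy": 0, "wz": 0, "hand": 1}, {"x": -0.25, "y": 0, "z": 0, "wx": 0, "wy": 0, "wz": 0, "hand": 1}, {"x": -0.2, "y": 0, "z": 0, "wx": 0, "wy": 0, "wz": 0, "hand": 1}, {"x": -0.1, "y": 0, "z": 0, "wx": 0, "wy": 0, "wz": 0, "hand": 1}, {"x": 0, "y": 0, "z": 0, "wx": 0, "wy": 0, "wz": 0, "hand": 1}])

```text
t: 17.6
eef_pos: [0.42, -0.3333, 0.0936]
eef_rot: [1.0, -0.018, -0.001, -0.001]
force: [-0.4, -0.1, -0.3]
opening: 0.0006
```

```bash
python3 - <<'E'
from h import *
s=ctrl.get_state(); print(loc('R',s['eef_pos']))
go([*wor('R',(-.0545,0)),.093],-2)
snap('scene','c1')
E
```

```text
[-4.38691148e-02  6.40823198e-05]
pos [ 0.42   -0.3333  0.0936] yaw -2.05 rot [-0.002  0.001 -1.   ] | turn wz total -0.0006 then shift [-0.213  0.001  0.011] t 17.6 F [-0.4 -0.1 -0.3] open 0.0006 j7 -1.05
```

View pics/c1.png

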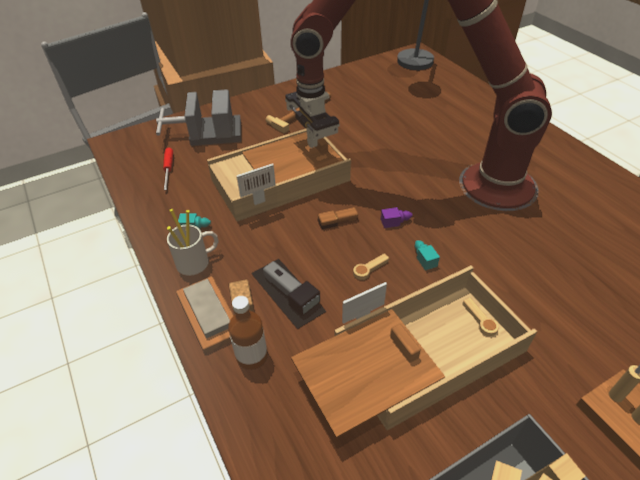

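arm_command(steps=[{"x": -0.12, "y": 0, "z": 0, "wx": 0, "wy": 0, "wz": 0, "hand": 1}, {"x": -0.1, "y": 0, "z": 0, "wx": 0, "wy": 0, "wz": 0, "hand": 1}, {"x": -0.06, "y": 0, "z": 0, "wx": 0, "wy": 0, "wz": 0, "hand": 1}, {"x": 0, "y": 0, "z": 0, "wx": 0, "wy": 0, "wz": 0, "hand": 1}])

```text
t: 18.05
eef_pos: [0.411, -0.3325, 0.0935]
eef_rot: [1.0, -0.016, 0.003, 0.0]
force: [6.9, 0.6, -6.1]
opening: 0.0006
```

```bash
python3 - <<'E'
from h import *
s=ctrl.get_state(); print(loc('R',s['eef_pos']),s['force'])
E
```

```text
[-0.05287239  0.00058924] [ 6.8863772   0.58965621 -6.14397322]
```

arm_command(steps=[{"x": -0.05, "y": 0, "z": 0, "wx": 0, "wy": 0, "wz": 0, "hand": 1}, {"x": 0, "y": 0, "z": 0, "wx": 0, "wy": 0, "wz": 0, "hand": 1}])

```text
t: 18.25
eef_pos: [0.411, -0.3325, 0.0936]
eef_rot: [1.0, -0.016, 0.006, 0.001]
force: [11.3, -0.1, -8.3]
opening: 0.0008
```

```bash
python3 - <<'E'
from h import *
s=ctrl.get_state(); print(loc('R',s['eef_pos']),s['force'])
E
```

```text
[-0.05288879  0.00058249] [11.30000402 -0.12235754 -8.29997845]
```

Force rises with no further motion, so the right cover is at its stop. Next, back off and go look at the spoon, which appears to have been nudged.

arm_command(steps=[{"x": 0.2, "y": 0, "z": 0, "wx": 0, "wy": 0, "wz": 0, "hand": 1}, {"x": 0.2, "y": 0, "z": -0.4, "wx": 0, "wy": 0, "wz": 0, "hand": 0.5}, {"x": 0, "y": 0, "z": -0.8, "wx": 0, "wy": 0, "wz": 0, "hand": 0}, {"x": 0, "y": 0, "z": -0.8, "wx": 0, "wy": 0, "wz": 0, "hand": 0}, {"x": 0, "y": -0.5, "z": -0.2, "wx": 0, "wy": 0, "wz": 0, "hand": 0}, {"x": 0, "y": -0.9, "z": 0, "wx": 0, "wy": 0, "wz": 0, "hand": 0}, {"x": 0, "y": -0.9, "z": 0, "wx": 0, "wy": 0, "wz": 0, "hand": 0}, {"x": 0, "y": -0.9, "z": 0, "wx": 0, "wy": 0, "wz": 0, "hand": 0}, {"x": 0, "y": -0.9, "z": 0, "wx": 0, "wy": 0, "wz": 0, "hand": 0}, {"x": 0, "y": -0.9, "z": 0, "wx": 0, "wy": 0, "wz": 0, "hand": 0}, {"x": 0, "y": -0.9, "z": 0, "wx": 0, "wy": 0, "wz": 0, "hand": 0}, {"x": 0, "y": -0.9, "z": 0, "wx": 0, "wy": 0, "wz": 0, "hand": 0}, {"x": 0, "y": -0.9, "z": 0, "wx": 0, "wy": 0, "wz": 0, "hand": 0}, {"x": 0, "y": -0.3, "z": 0, "wx": 0, "wy": 0, "wz": 0, "hand": 0}, {"x": 0, "y": 0, "z": 0, "wx": 0, "wy": 0, "wz": 0, "hand": 0}, {"x": 0, "y": 0, "z": 0, "wx": 0, "wy": 0, "wz": 0, "hand": 0}])

```text
t: 19.85
eef_pos: [0.4382, 0.0645, 0.2033]
eef_rot: [1.0, -0.018, -0.001, 0.001]
force: [0.3, -0.0, 0.2]
opening: 0.0929
```

```bash
python3 - <<'E'
from h import *
go([.487,.0995,.2],4)
snap('wrist','w9'); snap('side','s9')
m=ctrl.camera_model('wrist')
for d in ctrl.place_of('spoon1','wrist')[:6]:
    p=np.array(d['position'])*[640,480]; print(round(d['conf'],2),p.round(),atz('wrist',p,0,m)[:2].round(4))
E
```

```text
pos [0.4382 0.0645 0.2033] yaw -2.05 rot [-0.002 -0.002 -1.   ] | turn wz total -0.0672 then shift [ 1.023 -0.629  0.067] t 19.85 F [ 0.3 -0.   0.2] open 0.0929 j7 -1.9
0.79 [301. 157.] [0.493  0.0756]
0.4 [639.  14.] [ 0.7027 -0.3784]
```

View pics/w9.png

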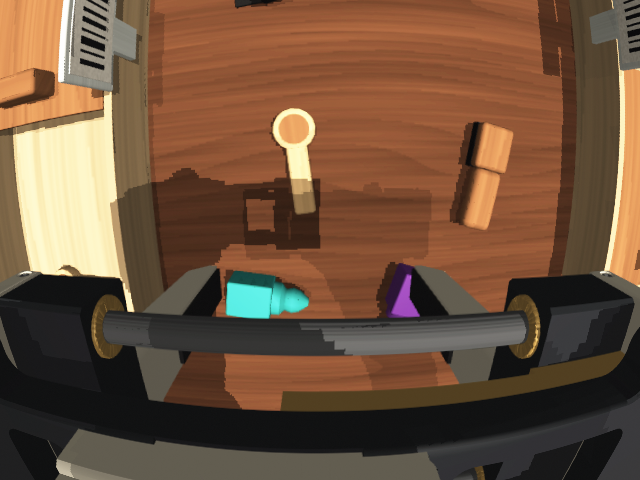

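View pics/s9.png

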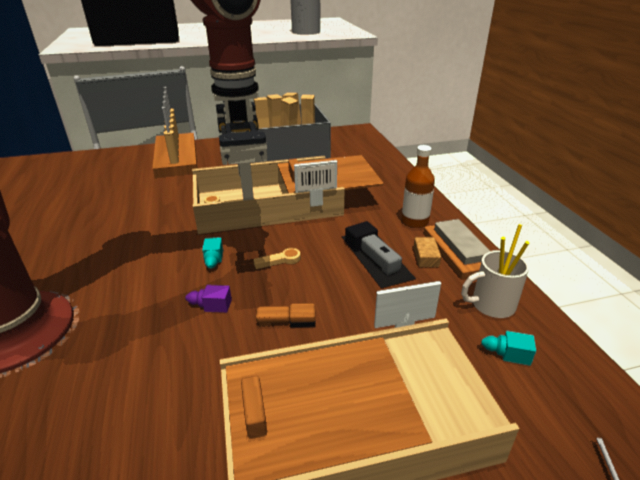

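```bash
python3 - <<'E'
from h import *
m=ctrl.camera_model('wrist')
A=atz('wrist',(304,213),.016,m);B=atz('wrist',(293.5,129),.016,m);d=B-A
L=np.hypot(*d[:2]);yw=np.degrees(np.arctan2(d[1],d[0]));print(A,B,yw,L)
g=A[:2]+d[:2]/L*.050; print('g',g); go([*g,.2],yw); go([*g,.013],yw)
E
```

```text
[0.441572   0.07422924 0.016     ] [0.52011409 0.08054981 0.016     ] 4.600887187691978 0.07879599610503743
g [0.49141088 0.07823996]
pos [0.4387 0.0638 0.2035] yaw -2.21 rot [-0.001 -0.001 -1.   ] | turn wz total -0.0756 then shift [ 1.075 -0.203  0.07 ] t 20.0 F [-0.3  0.1  0.1] open 0.093 j7 -1.9
pos [0.4387 0.0638 0.2035] yaw -2.21 rot [-0.001 -0.001 -1.   ] | turn wz total -0.0756 then shift [ 1.075 -0.203  3.81 ] t 20.0 F [-0.3  0.1  0.1] open 0.093 j7 -1.9
```

arm_command(steps=[{"x": 0.35, "y": -0.07, "z": 0.3, "wx": 0, "wy": 0, "wz": -0.0756, "hand": 0}, {"x": 0.35, "y": -0.07, "z": 0.6, "wx": 0, "wy": 0, "wz": 0, "hand": 0}, {"x": 0.33, "y": -0.06, "z": 0.7, "wx": 0, "wy": 0, "wz": 0, "hand": 0}, {"x": 0, "y": 0, "z": 0.7, "wx": 0, "wy": 0, "wz": 0, "hand": 0}, {"x": 0, "y": 0, "z": 0.7, "wx": 0, "wy": 0, "wz": 0, "hand": 0}, {"x": 0, "y": 0, "z": 0.5, "wx": 0, "wy": 0, "wz": 0, "hand": 0}, {"x": 0, "y": 0, "z": 0.22, "wx": 0, "wy": 0, "wz": 0, "hand": 0}, {"x": 0, "y": 0, "z": 0, "wx": 0, "wy": 0, "wz": 0, "hand": 0}, {"x": 0, "y": 0, "z": 0, "wx": 0, "wy": 0, "wz": 0, "hand": 0.5}])

```text
t: 20.9
eef_pos: [0.4906, 0.0777, 0.0185]
eef_rot: [0.999, 0.041, 0.001, -0.0]
force: [0.9, -0.3, 0.2]
opening: 0.0884
```

```bash
python3 - <<'E'
from h import *
go([.490,.078,.0135],4.6)
E
```

```text
pos [0.4906 0.0777 0.0185] yaw 4.75 rot [ 0.001  0.    -1.   ] | turn wz total 0.0017 then shift [-0.012 -0.006  0.099] t 20.9 F [ 0.9 -0.3  0.2] open 0.0884 j7 -1.89
```

arm_command(steps=[{"x": 0, "y": 0, "z": 0.07, "wx": 0, "wy": 0, "wz": 0, "hand": 0.5}, {"x": 0, "y": 0, "z": 0, "wx": 0, "wy": 0, "wz": 0, "hand": 1}, {"x": 0, "y": 0, "z": 0, "wx": 0, "wy": 0, "wz": 0, "hand": 1}, {"x": 0, "y": 0, "z": 0, "wx": 0, "wy": 0, "wz": 0, "hand": 1}, {"x": 0, "y": 0, "z": 0, "wx": 0, "wy": 0, "wz": 0, "hand": 1}, {"x": 0, "y": 0, "z": 0, "wx": 0, "wy": 0, "wz": 0, "hand": 1}, {"x": 0, "y": 0, "z": 0, "wx": 0, "wy": 0, "wz": 0, "hand": 1}, {"x": 0, "y": 0, "z": 0, "wx": 0, "wy": 0, "wz": 0, "hand": 1}, {"x": 0, "y": 0, "z": 0, "wx": 0, "wy": 0, "wz": 0, "hand": 1}, {"x": 0, "y": 0, "z": 0, "wx": 0, "wy": 0, "wz": 0, "hand": 1}, {"x": 0, "y": 0, "z": -0.5, "wx": 0, "wy": 0, "wz": 0, "hand": 1}, {"x": 0, "y": 0, "z": -0.9, "wx": 0, "wy": 0, "wz": 0, "hand": 1}, {"x": 0, "y": 0, "z": -0.9, "wx": 0, "wy": 0, "wz": 0, "hand": 1}, {"x": 0, "y": 0, "z": -0.9, "wx": 0, "wy": 0, "wz": 0, "hand": 1}, {"x": 0, "y": 0, "z": 0, "wx": 0, "wy": 0, "wz": 0, "hand": 1}])

```text
t: 22.4
eef_pos: [0.4937, 0.0792, 0.1798]
eef_rot: [0.999, 0.042, 0.007, -0.001]
force: [1.0, 0.4, -1.6]
opening: 0.0197
```

```bash
python3 - <<'E'
from h import *
t=wor('L',(.02,0.0)); print(t); go([*t,.17],-1.6)
E
```

```text
[0.46419216 0.33264007]
pos [0.4937 0.0792 0.1798] yaw 4.79 rot [ 0.013  0.003 -1.   ] | turn wz total 0.071 then shift [-0.732 -5.051  0.197] t 22.4 F [ 1.   0.4 -1.6] open 0.0197 j7 -1.82
```

arm_command(steps=[{"x": -0.07, "y": -0.4, "z": 0, "wx": 0, "wy": 0, "wz": 0.071, "hand": 1}, {"x": -0.1, "y": -0.75, "z": 0, "wx": 0, "wy": 0, "wz": 0, "hand": 1}, {"x": -0.1, "y": -0.75, "z": 0, "wx": 0, "wy": 0, "wz": 0, "hand": 1}, {"x": -0.1, "y": -0.75, "z": 0, "wx": 0, "wy": 0, "wz": 0, "hand": 1}, {"x": -0.1, "y": -0.75, "z": 0, "wx": 0, "wy": 0, "wz": 0, "hand": 1}, {"x": -0.1, "y": -0.75, "z": 0, "wx": 0, "wy": 0, "wz": 0, "hand": 1}, {"x": -0.1, "y": -0.6, "z": 0, "wx": 0, "wy": 0, "wz": 0, "hand": 1}, {"x": -0.06, "y": -0.3, "z": 0, "wx": 0, "wy": 0, "wz": 0, "hand": 1}, {"x": 0, "y": 0, "z": 0, "wx": 0, "wy": 0, "wz": 0, "hand": 1}, {"x": 0, "y": 0, "z": 0, "wx": 0, "wy": 0, "wz": 0, "hand": 1}, {"x": 0, "y": 0, "z": 0, "wx": 0, "wy": 0, "wz": 0, "hand": 1}])

```text
t: 23.5
eef_pos: [0.459, 0.3284, 0.1739]
eef_rot: [1.0, -0.016, -0.0, 0.001]
force: [1.0, -0.1, -0.1]
opening: 0.0192
```

```bash
python3 - <<'E'
from h import *
t=wor('L',(.02,0.0)); go([*t,.026],-1.6); snap('wrist','w10')
E
```

```text
pos [0.459  0.3284 0.1739] yaw -1.79 rot [-0.    -0.002 -1.   ] | turn wz total -0.0021 then shift [ 0.101 -0.088  2.958] t 23.5 F [ 1.  -0.1 -0.1] open 0.0192 j7 -2.38
```

View pics/w10.png

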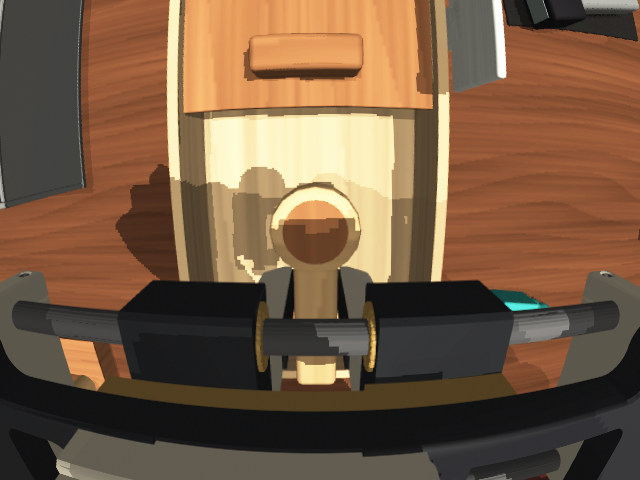

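arm_command(steps=[{"x": 0.09, "y": -0.08, "z": 0.5, "wx": 0, "wy": 0, "wz": 0, "hand": 1}, {"x": 0, "y": 0, "z": 0.7, "wx": 0, "wy": 0, "wz": 0, "hand": 1}, {"x": 0, "y": 0, "z": 0.7, "wx": 0, "wy": 0, "wz": 0, "hand": 1}, {"x": 0, "y": 0, "z": 0.6, "wx": 0, "wy": 0, "wz": 0, "hand": 1}, {"x": 0, "y": 0, "z": 0.35, "wx": 0, "wy": 0, "wz": 0, "hand": 1}, {"x": 0, "y": 0, "z": 0.12, "wx": 0, "wy": 0, "wz": 0, "hand": 1}, {"x": 0, "y": 0, "z": 0, "wx": 0, "wy": 0, "wz": 0, "hand": 1}, {"x": 0, "y": 0, "z": 0, "wx": 0, "wy": 0, "wz": 0, "hand": 0.5}, {"x": 0, "y": 0, "z": 0, "wx": 0, "wy": 0, "wz": 0, "hand": 0.5}, {"x": 0, "y": 0, "z": 0, "wx": 0, "wy": 0, "wz": 0, "hand": 0.5}, {"x": 0, "y": 0, "z": -0.4, "wx": 0, "wy": 0, "wz": 0, "hand": 0.5}, {"x": 0, "y": 0, "z": -0.8, "wx": 0, "wy": 0, "wz": 0, "hand": 0.5}, {"x": 0, "y": 0, "z": -0.8, "wx": 0, "wy": 0, "wz": 0, "hand": 0.5}, {"x": 0, "y": 0, "z": -0.9, "wx": 0, "wy": 0, "wz": 0, "hand": 1}, {"x": 0, "y": 0, "z": 0, "wx": 0, "wy": 0, "wz": 0, "hand": 1}])

```text
t: 25.05
eef_pos: [0.4661, 0.3381, 0.1779]
eef_rot: [1.0, -0.014, 0.006, -0.005]
force: [1.0, -0.1, -0.4]
opening: 0.0348
```

```bash
python3 - <<'E'
from h import *
go([*wor('L',(.172,0)),.175],-1.6); snap('wrist','w11')
E
```

```text
pos [0.4661 0.3381 0.1779] yaw -1.59 rot [ 0.012  0.009 -1.   ] | turn wz total 0.0002 then shift [3.004 0.11  0.058] t 25.05 F [ 1.  -0.1 -0.4] open 0.0348 j7 -2.38
```

View pics/w11.png

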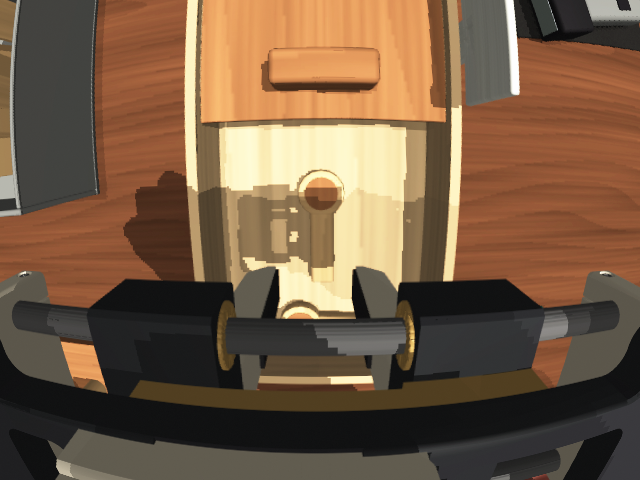

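arm_command(steps=[{"x": 0.4, "y": 0.02, "z": 0, "wx": 0, "wy": 0, "wz": 0, "hand": 1}, {"x": 0.7, "y": 0.02, "z": 0, "wx": 0, "wy": 0, "wz": 0, "hand": 1}, {"x": 0.7, "y": 0.02, "z": 0, "wx": 0, "wy": 0, "wz": 0, "hand": 1}, {"x": 0.7, "y": 0.02, "z": 0, "wx": 0, "wy": 0, "wz": 0, "hand": 1}, {"x": 0.4, "y": 0.02, "z": 0, "wx": 0, "wy": 0, "wz": 0, "hand": 1}, {"x": 0.1, "y": 0, "z": 0, "wx": 0, "wy": 0, "wz": 0, "hand": 1}, {"x": 0, "y": 0, "z": 0, "wx": 0, "wy": 0, "wz": 0, "hand": 1}, {"x": 0, "y": 0, "z": 0.4, "wx": 0, "wy": 0, "wz": 0, "hand": 1}, {"x": 0, "y": 0, "z": 0.6, "wx": 0, "wy": 0, "wz": 0, "hand": 1}, {"x": 0, "y": 0, "z": 0.4, "wx": 0, "wy": 0, "wz": 0, "hand": 1}, {"x": 0, "y": 0, "z": 0.2, "wx": 0, "wy": 0, "wz": 0, "hand": 1}, {"x": 0, "y": 0, "z": 0, "wx": 0, "wy": 0, "wz": 0, "hand": 1}, {"x": 0, "y": 0, "z": 0, "wx": 0, "wy": 0, "wz": 0, "hand": 1}])

```text
t: 26.4
eef_pos: [0.6124, 0.3267, 0.0917]
eef_rot: [1.0, -0.013, 0.0, -0.001]
force: [-1.0, 0.3, 0.5]
opening: 0.0004
```

```bash
python3 - <<'E'
from h import *
s=ctrl.get_state(); print(loc('L',s['eef_pos']))
go([*wor('L',(-.053,0)),.093],-1.6)
E
```

```text
[ 0.16836034 -0.0017712 ]
pos [0.6124 0.3267 0.0917] yaw -1.53 rot [ 0.001  0.001 -1.   ] | turn wz total 0.0008 then shift [-4.427 -0.036 -0.025] t 26.4 F [-1.   0.3  0.5] open 0.0004 j7 -2.23
```

arm_command(steps=[{"x": -0.15, "y": 0, "z": 0, "wx": 0, "wy": 0, "wz": 0, "hand": 1}, {"x": -0.2, "y": 0, "z": 0, "wx": 0, "wy": 0, "wz": 0, "hand": 1}, {"x": -0.25, "y": 0, "z": 0, "wx": 0, "wy": 0, "wz": 0, "hand": 1}, {"x": -0.3, "y": 0, "z": 0, "wx": 0, "wy": 0, "wz": 0, "hand": 1}, {"x": -0.3, "y": 0, "z": 0, "wx": 0, "wy": 0, "wz": 0, "hand": 1}, {"x": -0.3, "y": 0, "z": 0, "wx": 0, "wy": 0, "wz": 0, "hand": 1}, {"x": -0.3, "y": 0, "z": 0, "wx": 0, "wy": 0, "wz": 0, "hand": 1}, {"x": -0.3, "y": 0, "z": 0, "wx": 0, "wy": 0, "wz": 0, "hand": 1}, {"x": -0.3, "y": 0, "z": 0, "wx": 0, "wy": 0, "wz": 0, "hand": 1}, {"x": -0.3, "y": 0, "z": 0, "wx": 0, "wy": 0, "wz": 0, "hand": 1}, {"x": -0.3, "y": 0, "z": 0, "wx": 0, "wy": 0, "wz": 0, "hand": 1}, {"x": -0.3, "y": 0, "z": 0, "wx": 0, "wy": 0, "wz": 0, "hand": 1}, {"x": -0.3, "y": 0, "z": 0, "wx": 0, "wy": 0, "wz": 0, "hand": 1}, {"x": -0.3, "y": 0, "z": 0, "wx": 0, "wy": 0, "wz": 0, "hand": 1}, {"x": -0.2, "y": 0, "z": 0, "wx": 0, "wy": 0, "wz": 0, "hand": 1}, {"x": -0.1, "y": 0, "z": 0, "wx": 0, "wy": 0, "wz": 0, "hand": 1}, {"x": -0.08, "y": 0, "z": 0, "wx": 0, "wy": 0, "wz": 0, "hand": 1}, {"x": 0, "y": 0, "z": 0, "wx": 0, "wy": 0, "wz": 0, "hand": 1}])

```text
t: 28.2
eef_pos: [0.3982, 0.3323, 0.0909]
eef_rot: [1.0, -0.014, -0.0, -0.0]
force: [0.0, 1.0, 0.2]
opening: 0.0003
```

```bash
python3 - <<'E'
from h import *
s=ctrl.get_state(); print(loc('L',s['eef_pos']))
go([*wor('L',(-.053,0)),.093],-1.6)
E
```

```text
[-0.04598857 -0.00220573]
pos [0.3982 0.3323 0.0909] yaw -1.56 rot [-0.     0.001 -1.   ] | turn wz total 0.0004 then shift [-0.14  -0.044 -0.042] t 28.2 F [0.  1.  0.2] open 0.0003 j7 -2.47
```

arm_command(steps=[{"x": -0.1, "y": 0, "z": 0, "wx": 0, "wy": 0, "wz": 0, "hand": 1}, {"x": -0.1, "y": 0, "z": 0, "wx": 0, "wy": 0, "wz": 0, "hand": 1}, {"x": -0.06, "y": 0, "z": 0, "wx": 0, "wy": 0, "wz": 0, "hand": 1}, {"x": 0, "y": 0, "z": 0, "wx": 0, "wy": 0, "wz": 0, "hand": 1}])

```text
t: 28.6
eef_pos: [0.3905, 0.3325, 0.091]
eef_rot: [1.0, -0.015, 0.004, -0.002]
force: [9.3, 0.2, -2.8]
opening: 0.0006
```

```bash
python3 - <<'E'
from h import *
s=ctrl.get_state(); print(loc('L',s['eef_pos']),s['force'])
E
```

```text
[-0.05369242 -0.00220419] [ 9.34913497  0.22235825 -2.8145616 ]
```

The left cover is at its stop too (9 N, no further motion). I'm moving over to the scanner.

arm_command(steps=[{"x": 0.2, "y": 0, "z": 0, "wx": 0, "wy": 0, "wz": 0, "hand": 1}, {"x": 0.2, "y": 0, "z": -0.5, "wx": 0, "wy": 0, "wz": 0, "hand": 0.5}, {"x": 0, "y": 0, "z": -0.9, "wx": 0, "wy": 0, "wz": 0, "hand": 0}, {"x": 0, "y": 0, "z": -0.9, "wx": 0, "wy": 0, "wz": 0, "hand": 0}, {"x": 0, "y": 0, "z": -0.7, "wx": 0, "wy": 0, "wz": 0, "hand": 0}, {"x": 0.3, "y": 0.4, "z": 0, "wx": 0, "wy": 0, "wz": 0, "hand": 0}, {"x": 0.5, "y": 0.7, "z": 0, "wx": 0, "wy": 0, "wz": 0, "hand": 0}, {"x": 0.5, "y": 0.7, "z": 0, "wx": 0, "wy": 0, "wz": 0, "hand": 0}, {"x": 0.5, "y": 0.7, "z": 0, "wx": 0, "wy": 0, "wz": 0, "hand": 0}, {"x": 0.5, "y": 0.7, "z": 0, "wx": 0, "wy": 0, "wz": 0, "hand": 0}, {"x": 0.5, "y": 0.7, "z": 0, "wx": 0, "wy": 0, "wz": 0, "hand": 0}, {"x": 0.5, "y": 0.7, "z": 0, "wx": 0, "wy": 0, "wz": 0, "hand": 0}, {"x": 0.5, "y": 0.7, "z": 0, "wx": 0, "wy": 0, "wz": 0, "hand": 0}, {"x": 0.5, "y": 0.7, "z": 0, "wx": 0, "wy": 0, "wz": 0, "hand": 0}, {"x": 0.5, "y": 0.7, "z": 0, "wx": 0, "wy": 0, "wz": 0, "hand": 0}, {"x": 0.5, "y": 0.7, "z": 0, "wx": 0, "wy": 0, "wz": 0, "hand": 0}, {"x": 0.2, "y": 0.2, "z": 0, "wx": 0, "wy": 0, "wz": 0, "hand": 0}])

```text
t: 30.3
eef_pos: [0.6702, -0.0616, 0.239]
eef_rot: [1.0, -0.017, -0.002, 0.001]
force: [-0.2, -0.6, 0.4]
opening: 0.0928
```

arm_command(steps=[{"x": 0, "y": 0, "z": 0, "wx": 0, "wy": 0, "wz": -0.09, "hand": 0}, {"x": 0, "y": 0, "z": 0, "wx": 0, "wy": 0, "wz": -0.09, "hand": 0}, {"x": 0, "y": 0, "z": 0, "wx": 0, "wy": 0, "wz": -0.09, "hand": 0}, {"x": 0, "y": 0, "z": 0, "wx": 0, "wy": 0, "wz": -0.09, "hand": 0}, {"x": 0, "y": 0, "z": 0, "wx": 0, "wy": 0, "wz": -0.09, "hand": 0}, {"x": 0, "y": 0, "z": 0, "wx": 0, "wy": 0, "wz": -0.09, "hand": 0}, {"x": 0, "y": 0, "z": 0, "wx": 0, "wy": 0, "wz": -0.09, "hand": 0}, {"x": 0, "y": 0, "z": 0, "wx": 0, "wy": 0, "wz": -0.09, "hand": 0}, {"x": 0, "y": 0, "z": 0, "wx": 0, "wy": 0, "wz": -0.09, "hand": 0}, {"x": 0, "y": 0, "z": 0, "wx": 0, "wy": 0, "wz": -0.09, "hand": 0}, {"x": 0, "y": 0, "z": 0, "wx": 0, "wy": 0, "wz": -0.09, "hand": 0}, {"x": 0, "y": 0, "z": 0, "wx": 0, "wy": 0, "wz": -0.09, "hand": 0}, {"x": 0, "y": 0, "z": 0, "wx": 0, "wy": 0, "wz": -0.09, "hand": 0}, {"x": 0, "y": 0, "z": 0, "wx": 0, "wy": 0, "wz": 0, "hand": 0}])

```text
t: 31.7
eef_pos: [0.669, -0.0551, 0.2396]
eef_rot: [0.617, 0.787, -0.0, -0.002]
force: [0.3, -0.1, -0.0]
opening: 0.0931
```

```bash
python3 - <<'E'
from h import *
go([.694,.036,.2],105)
m=ctrl.camera_model('wrist')
snap('wrist','w12'); snap('scene','c12')
for t,z in [('scanner',.003),('scanner_window',.024),('scanner_pad',0)]:
    for d in ctrl.place_of(t,'wrist')[:2]:
        p=np.array(d['position'])*[640,480]; print(t,round(d['conf'],2),p.round(),atz('wrist',p,z,m)[:2].round(4))
E
```

```text
pos [ 0.669  -0.0551  0.2396] yaw 103.76 rot [-0.003  0.002 -1.   ] | turn wz total -0.0137 then shift [1.63  0.954 0.792] t 31.7 F [ 0.3 -0.1 -0. ] open 0.0931 j7 -0.01
scanner 0.57 [362. 124.] [0.6963 0.0413]
scanner_window 0.61 [363.  49.] [0.6769 0.1159]
```

View pics/w12.png

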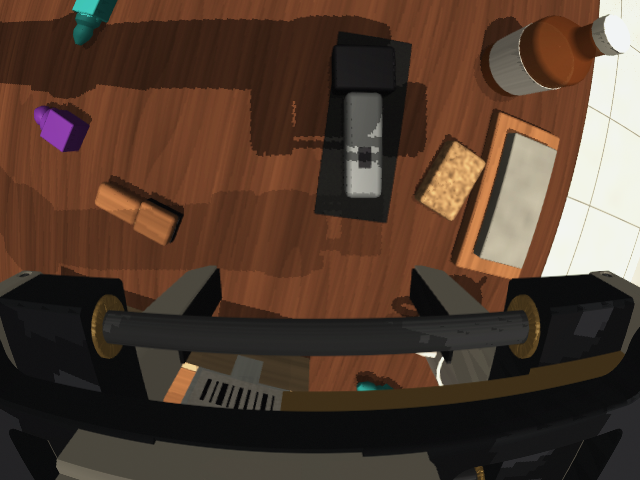

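View pics/c12.png

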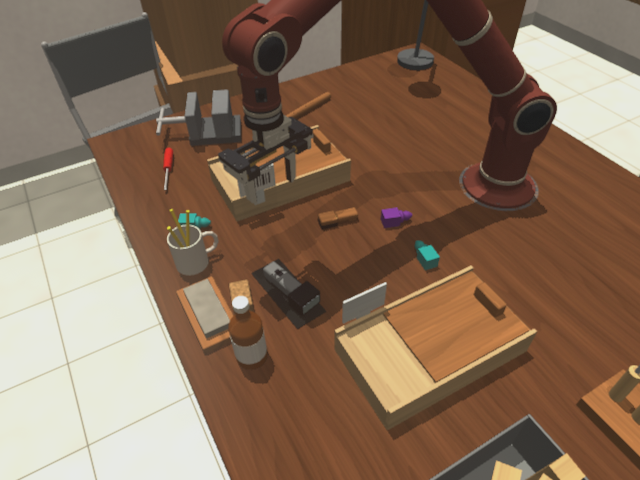

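```bash
python3 - <<'E'
from h import *
m=ctrl.camera_model('wrist'); w=lambda p,z:atz('wrist',p,z,m)[:2]
A=w((362,196),.036);B=w((364,43),.043);d=B-A;L=np.hypot(*d);yw=np.degrees(np.arctan2(d[1],d[0]));u=d/L
print(A,B,yw,L)
l=w((345,150),.036);r=w((381,150),.036);print('grip sides',l,r,np.hypot(*(l-r)))
for z in (.02,): 
    hl=w((333,70),.045);hr=w((396,73),.045);print('head',hl,hr,np.hypot(*(hl-hr)),(hl+hr)/2)
P=np.array([w(p,.003) for p in [(339,31),(411,44),(388,222),(315,212)]]);print(P,P.mean(0));e=P[0]+P[1]-P[2]-P[3];print('pad yaw',np.degrees(np.arctan2(e[1],e[0])),np.linalg.norm(e)/2)
g=A+u*.071; print('origin est',A+u*.075); go([*g,.2],yw)
E
```

```text
[ 0.71220868 -0.02983693] [0.6770582  0.11567696] 103.5802705931977 0.14969918783195907
grip sides [0.68484338 0.00961432] [0.71880512 0.01859017] 0.035127842086580464
head [0.65500754 0.0810442 ] [0.71325128 0.09459845] 0.05980009137538268 [0.68412941 0.08782132]
[[ 0.65080923  0.13406361]
 [ 0.72871476  0.14218461]
 [ 0.75282484 -0.05398008]
 [ 0.67268731 -0.06238601]] [0.70125903 0.03997053]
pad yaw 96.68079366326593 0.1976492599083707
origin est [0.69459813 0.04306622]
pos [ 0.6698 -0.0555  0.2405] yaw 103.65 rot [-0.001  0.    -1.   ] | turn wz total 0.0008 then shift [1.72  0.945 0.81 ] t 31.95 F [-0.1 -0.4  0.6] open 0.0927 j7 -0.01
```

```bash
python3 - <<'E'
from h import *
print(atz('scene',(250,352),0),atz('side',(417,220),0)); m=ctrl.camera_model('wrist')
print(atz('wrist',(515,75),0,m),atz('wrist',(455,220),.05,m))
E
```

```text
[0.83938817 0.14386026 0.        ] [0.84683627 0.15523741 0.        ]
[0.85929223 0.15315553 0.        ] [ 0.80784423 -0.0276702   0.05      ]
```

arm_command(steps=[{"x": 0.3, "y": 0.15, "z": 0.2, "wx": 0, "wy": 0, "wz": 0, "hand": 0}, {"x": 0.4, "y": 0.25, "z": 0.5, "wx": 0, "wy": 0, "wz": 0, "hand": 0}, {"x": 0.4, "y": 0.25, "z": 0.6, "wx": 0, "wy": 0, "wz": 0, "hand": 0}, {"x": 0.4, "y": 0.2, "z": 0.6, "wx": 0, "wy": 0, "wz": 0, "hand": 0}, {"x": 0.22, "y": 0.1, "z": 0.4, "wx": 0, "wy": 0, "wz": 0, "hand": 0}, {"x": 0, "y": 0, "z": 0.2, "wx": 0, "wy": 0, "wz": 0, "hand": 0}, {"x": 0, "y": 0, "z": 0, "wx": 0, "wy": 0, "wz": 0, "hand": 0}, {"x": 0, "y": 0, "z": 0, "wx": 0, "wy": 0, "wz": 0, "hand": 0}])

```text
t: 32.75
eef_pos: [0.6964, 0.038, 0.1164]
eef_rot: [0.618, 0.786, 0.0, 0.001]
force: [0.1, -0.4, 0.7]
opening: 0.093
```

```bash
python3 - <<'E'
from h import *
go([.6955,.0392,.022],103.6)
snap('wrist','w13')
E
```

```text
pos [0.6964 0.038  0.1164] yaw 103.63 rot [ 0.001 -0.001 -1.   ] | turn wz total 0.0003 then shift [ 0.027 -0.012  1.887] t 32.75 F [ 0.1 -0.4  0.7] open 0.093 j7 -0.19
```

View pics/w13.png

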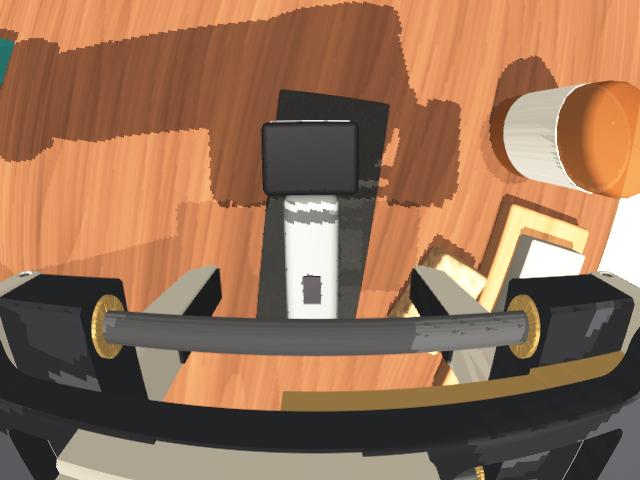

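arm_command(steps=[{"x": 0.02, "y": 0, "z": 0.4, "wx": 0, "wy": 0, "wz": 0, "hand": 0}, {"x": 0, "y": 0, "z": 0.5, "wx": 0, "wy": 0, "wz": 0, "hand": 0}, {"x": 0, "y": 0, "z": 0.5, "wx": 0, "wy": 0, "wz": 0, "hand": 0}, {"x": 0, "y": 0, "z": 0.35, "wx": 0, "wy": 0, "wz": 0, "hand": 0}, {"x": 0, "y": 0, "z": 0.13, "wx": 0, "wy": 0, "wz": 0, "hand": 0}, {"x": 0, "y": 0, "z": 0, "wx": 0, "wy": 0, "wz": 0, "hand": 0}, {"x": 0, "y": 0, "z": 0, "wx": 0, "wy": 0, "wz": 0, "hand": 0.5}, {"x": 0, "y": 0, "z": 0, "wx": 0, "wy": 0, "wz": 0, "hand": 1}, {"x": 0, "y": 0, "z": 0, "wx": 0, "wy": 0, "wz": 0, "hand": 1}, {"x": 0, "y": 0, "z": 0, "wx": 0, "wy": 0, "wz": 0, "hand": 1}, {"x": 0, "y": 0, "z": 0, "wx": 0, "wy": 0, "wz": 0, "hand": 1}, {"x": 0, "y": 0, "z": 0, "wx": 0, "wy": 0, "wz": 0, "hand": 1}, {"x": 0, "y": 0, "z": 0, "wx": 0, "wy": 0, "wz": 0, "hand": 1}, {"x": 0, "y": 0, "z": 0, "wx": 0, "wy": 0, "wz": 0, "hand": 1}, {"x": 0, "y": 0, "z": 0, "wx": 0, "wy": 0, "wz": 0, "hand": 1}, {"x": 0, "y": 0, "z": 0, "wx": 0, "wy": 0, "wz": 0, "hand": 1}])

```text
t: 34.4
eef_pos: [0.6949, 0.0397, 0.0216]
eef_rot: [0.618, 0.787, -0.001, -0.0]
force: [-2.4, -0.9, 1.2]
opening: 0.0362
```

```bash
python3 - <<'E'
from h import *
m=ctrl.camera_model('wrist')
go([.6,-.03,.25],0)
E
```

```text
pos [0.6949 0.0397 0.0216] yaw 103.72 rot [-0.002 -0.001 -1.   ] | turn wz total 1.1524 then shift [-1.897  1.395 -4.568] t 34.4 F [-2.4 -0.9  1.2] open 0.0362 j7 -0.24
```

arm_command(steps=[{"x": 0, "y": 0, "z": -0.3, "wx": 0, "wy": 0, "wz": 0, "hand": 1}, {"x": 0, "y": 0, "z": -0.6, "wx": 0, "wy": 0, "wz": 0, "hand": 1}, {"x": 0, "y": 0, "z": -0.6, "wx": 0, "wy": 0, "wz": 0, "hand": 1}, {"x": 0, "y": 0, "z": -0.3, "wx": 0, "wy": 0, "wz": 0, "hand": 1}, {"x": 0, "y": 0, "z": 0, "wx": 0, "wy": 0, "wz": 0.0886, "hand": 1}, {"x": 0, "y": 0, "z": 0, "wx": 0, "wy": 0, "wz": 0.0886, "hand": 1}, {"x": 0, "y": 0, "z": 0, "wx": 0, "wy": 0, "wz": 0.0886, "hand": 1}, {"x": 0, "y": 0, "z": 0, "wx": 0, "wy": 0, "wz": 0.0886, "hand": 1}, {"x": 0, "y": 0, "z": 0, "wx": 0, "wy": 0, "wz": 0.0886, "hand": 1}, {"x": 0, "y": 0, "z": 0, "wx": 0, "wy": 0, "wz": 0.0886, "hand": 1}, {"x": 0, "y": 0, "z": 0, "wx": 0, "wy": 0, "wz": 0.0886, "hand": 1}, {"x": 0, "y": 0, "z": 0, "wx": 0, "wy": 0, "wz": 0.0886, "hand": 1}, {"x": 0, "y": 0, "z": 0, "wx": 0, "wy": 0, "wz": 0.0886, "hand": 1}, {"x": 0, "y": 0, "z": 0, "wx": 0, "wy": 0, "wz": 0.0886, "hand": 1}, {"x": 0, "y": 0, "z": 0, "wx": 0, "wy": 0, "wz": 0.0886, "hand": 1}, {"x": 0, "y": 0, "z": 0, "wx": 0, "wy": 0, "wz": 0.0886, "hand": 1}, {"x": 0, "y": 0, "z": 0, "wx": 0, "wy": 0, "wz": 0.0886, "hand": 1}, {"x": 0, "y": 0, "z": 0, "wx": 0, "wy": 0, "wz": 0, "hand": 1}])

```text
t: 36.2
eef_pos: [0.6954, 0.0406, 0.1115]
eef_rot: [1.0, 0.001, -0.0, -0.0]
force: [0.0, 0.0, -1.5]
opening: 0.0361
```

```bash
python3 - <<'E'
from h import *
go([.56,-.02,.019],0); print(ctrl.get_state()['joint_pos'].round(2))
snap('side','s14')
E
```

```text
pos [0.6954 0.0406 0.1115] yaw 0.12 rot [-0.  0. -1.] | turn wz total 0.0013 then shift [-2.708  1.212  1.85 ] t 36.2 F [ 0.   0.  -1.5] open 0.0361 j7 -1.69
[-0.06  0.8  -0.05  1.4   0.04  0.94 -1.69]
```

View pics/s14.png

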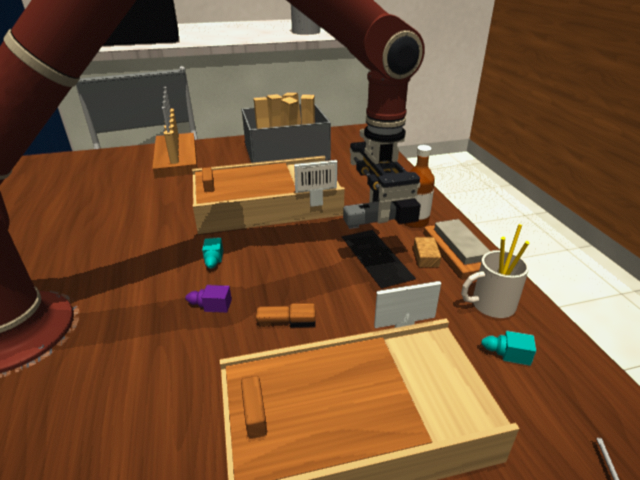

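```bash
python3 - <<'E'
from h import *
a=ctrl.camera('side')[:,:,::-1][220:300,320:430]; b=ctrl.camera('scene')[:,:,::-1][240:340,230:340]
cv2.imwrite('pics/pads.png',np.vstack([cv2.resize(a,None,fx=3.6,fy=3.6,interpolation=cv2.INTER_CUBIC),]))
cv2.imwrite('pics/padc.png',cv2.resize(b,None,fx=5,fy=5,interpolation=cv2.INTER_CUBIC))
for c in('side','scene'):
    for d in ctrl.place_of('scanner_pad',c)[:2]:
        p=np.array(d['position'])*[640,480]; print(c,round(d['conf'],2),p.round(),atz(c,p,0)[:2].round(4))
E
```

```text
side 0.72 [375. 258.] [0.6931 0.033 ]
side 0.16 [289. 318.] [ 0.478  -0.0995]
scene 0.67 [288. 289.] [0.6929 0.0334]
```

View pics/pads.png

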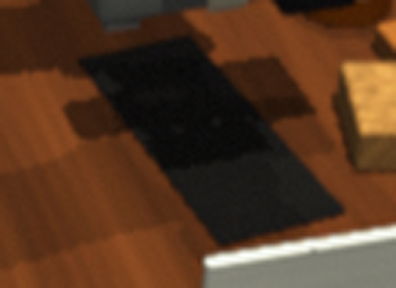

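View pics/padc.png

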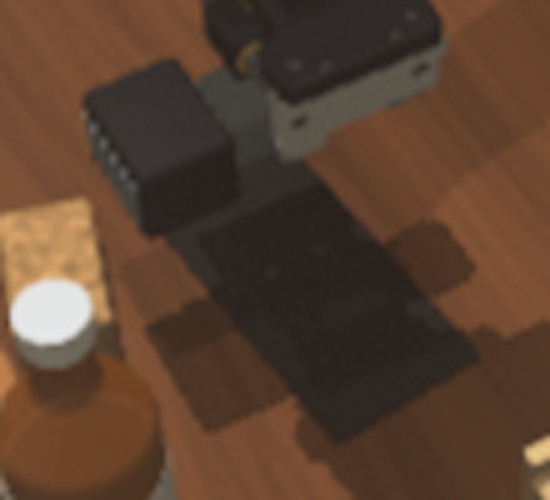

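```bash
python3 - <<'E'
from h import *
P=np.array([atz('side',np.array([320,220])+np.array(p)/3.6-.5,.002)[:2] for p in [(80,62),(190,38),(345,213),(222,243)]]);print(P,P.mean(0))
Q=np.array([atz('scene',np.array([230,240])+np.array(p)/5-.5,.002)[:2] for p in [(478,355),(342,440)]]);print(Q)
P=P
for a,b in((0,1),(1,2),(2,3),(3,0)): d=P[b]-P[a];print(np.hypot(*d),np.degrees(np.arctan2(d[1],d[0])))
print(Q.mean(0)+.1*np.array([np.cos(np.radians(-83)),np.sin(np.radians(-83))]))
E
```

```text
[[ 0.64728404  0.12993373]
 [ 0.72473326  0.1381917 ]
 [ 0.74590356 -0.05670376]
 [ 0.67001288 -0.06302574]] [0.69698343 0.03709898]
[[0.64834826 0.13254613]
 [0.72298259 0.14185155]]
0.07788822752544547 6.0861304458951455
0.19604189517199005 -83.80061654556839
0.0761535532160459 -175.23804160955675
0.19429348508216185 96.71795576063928
[0.69785236 0.03794423]
```

arm_command(steps=[{"x": -0.35, "y": 0.15, "z": 0, "wx": 0, "wy": 0, "wz": 0, "hand": 1}, {"x": -0.6, "y": 0.25, "z": 0, "wx": 0, "wy": 0, "wz": 0, "hand": 1}, {"x": -0.6, "y": 0.3, "z": 0.1, "wx": 0, "wy": 0, "wz": 0, "hand": 1}, {"x": -0.6, "y": 0.3, "z": 0.3, "wx": 0, "wy": 0, "wz": 0, "hand": 1}, {"x": -0.4, "y": 0.15, "z": 0.4, "wx": 0, "wy": 0, "wz": 0, "hand": 1}, {"x": -0.15, "y": 0.06, "z": 0.4, "wx": 0, "wy": 0, "wz": 0, "hand": 1}, {"x": 0, "y": 0, "z": 0.35, "wx": 0, "wy": 0, "wz": 0, "hand": 1}, {"x": 0, "y": 0, "z": 0.2, "wx": 0, "wy": 0, "wz": 0, "hand": 1}, {"x": 0, "y": 0, "z": 0, "wx": 0, "wy": 0, "wz": 0, "hand": 1}, {"x": 0, "y": 0, "z": 0, "wx": 0, "wy": 0, "wz": 0, "hand": 1}])

```text
t: 37.45
eef_pos: [0.5615, -0.0205, 0.0246]
eef_rot: [1.0, 0.001, 0.001, -0.0]
force: [-0.3, 0.3, -1.8]
opening: 0.0357
```

```bash
python3 - <<'E'
from h import *
go([.56,-.02,.019],0)
E
```

```text
pos [ 0.5615 -0.0205  0.0246] yaw 0.09 rot [ 0.001  0.    -1.   ] | turn wz total 0.001 then shift [-0.03  -0.01   0.112] t 37.45 F [-0.3  0.3 -1.8] open 0.0357 j7 -1.63
```

Lower a little, release, lift above and turn 180° for the regrasp.

arm_command(steps=[{"x": 0, "y": 0, "z": 0.07, "wx": 0, "wy": 0, "wz": 0, "hand": 1}, {"x": 0, "y": 0, "z": 0, "wx": 0, "wy": 0, "wz": 0, "hand": 1}, {"x": 0, "y": 0, "z": 0, "wx": 0, "wy": 0, "wz": 0, "hand": 0.7}, {"x": 0, "y": 0, "z": 0, "wx": 0, "wy": 0, "wz": 0, "hand": 0}, {"x": 0, "y": 0, "z": 0, "wx": 0, "wy": 0, "wz": 0, "hand": 0}, {"x": 0, "y": 0, "z": 0, "wx": 0, "wy": 0, "wz": 0, "hand": 0}, {"x": 0, "y": 0, "z": -0.4, "wx": 0, "wy": 0, "wz": 0, "hand": 0}, {"x": 0, "y": 0, "z": -0.7, "wx": 0, "wy": 0, "wz": 0, "hand": 0}, {"x": 0, "y": 0, "z": -0.7, "wx": 0, "wy": 0, "wz": 0, "hand": 0}])

```text
t: 38.35
eef_pos: [0.5602, -0.0207, 0.1114]
eef_rot: [1.0, 0.001, -0.001, -0.0]
force: [1.0, -0.1, 0.4]
opening: 0.079
```

```bash
python3 - <<'E'
from h import *
go([.56,-.02,.019],180)
snap('wrist','w15')
E
```

```text
pos [ 0.5602 -0.0207  0.1114] yaw 0.06 rot [-0.001  0.    -1.   ] | turn wz total -1.9993 then shift [0.004 0.014 1.848] t 38.35 F [ 1.  -0.1  0.4] open 0.079 j7 -1.62
```

View pics/w15.png

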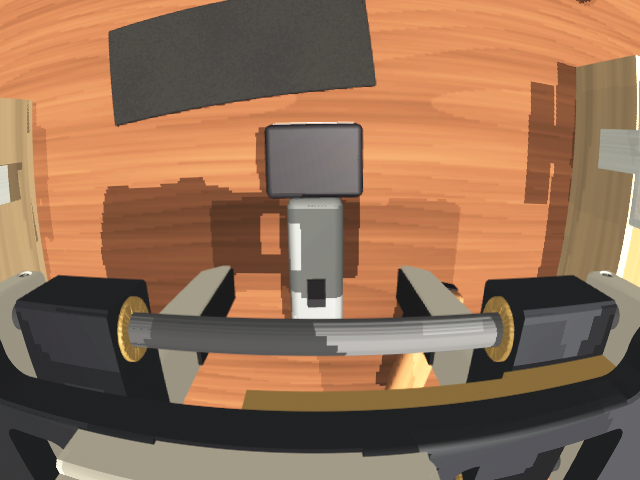

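arm_command(steps=[{"x": 0, "y": 0, "z": 0, "wx": 0, "wy": 0, "wz": -0.095, "hand": 0}, {"x": 0, "y": 0, "z": 0, "wx": 0, "wy": 0, "wz": -0.095, "hand": 0}, {"x": 0, "y": 0, "z": 0, "wx": 0, "wy": 0, "wz": -0.095, "hand": 0}, {"x": 0, "y": 0, "z": 0, "wx": 0, "wy": 0, "wz": -0.095, "hand": 0}, {"x": 0, "y": 0, "z": 0, "wx": 0, "wy": 0, "wz": -0.095, "hand": 0}, {"x": 0, "y": 0, "z": 0, "wx": 0, "wy": 0, "wz": -0.095, "hand": 0}, {"x": 0, "y": 0, "z": 0, "wx": 0, "wy": 0, "wz": -0.095, "hand": 0}, {"x": 0, "y": 0, "z": 0, "wx": 0, "wy": 0, "wz": -0.095, "hand": 0}, {"x": 0, "y": 0, "z": 0, "wx": 0, "wy": 0, "wz": -0.095, "hand": 0}, {"x": 0, "y": 0, "z": 0, "wx": 0, "wy": 0, "wz": -0.095, "hand": 0}, {"x": 0, "y": 0, "z": 0, "wx": 0, "wy": 0, "wz": -0.095, "hand": 0}, {"x": 0, "y": 0, "z": 0, "wx": 0, "wy": 0, "wz": -0.095, "hand": 0}, {"x": 0, "y": 0, "z": 0, "wx": 0, "wy": 0, "wz": -0.095, "hand": 0}, {"x": 0, "y": 0, "z": 0, "wx": 0, "wy": 0, "wz": -0.095, "hand": 0}, {"x": 0, "y": 0, "z": 0, "wx": 0, "wy": 0, "wz": -0.095, "hand": 0}, {"x": 0, "y": 0, "z": 0, "wx": 0, "wy": 0, "wz": -0.095, "hand": 0}, {"x": 0, "y": 0, "z": 0, "wx": 0, "wy": 0, "wz": -0.095, "hand": 0}, {"x": 0, "y": 0, "z": 0, "wx": 0, "wy": 0, "wz": -0.095, "hand": 0}, {"x": 0, "y": 0, "z": 0, "wx": 0, "wy": 0, "wz": -0.095, "hand": 0}, {"x": 0, "y": 0, "z": 0, "wx": 0, "wy": 0, "wz": -0.095, "hand": 0}])

```text
t: 40.4
eef_pos: [0.5607, -0.0211, 0.1106]
eef_rot: [0.075, 0.997, -0.0, 0.0]
force: [0.2, -0.1, -0.2]
opening: 0.0926
```

arm_command(steps=[{"x": 0, "y": 0, "z": 0, "wx": 0, "wy": 0, "wz": -0.095, "hand": 0}, {"x": 0, "y": 0, "z": 0, "wx": 0, "wy": 0, "wz": 0, "hand": 0}, {"x": 0, "y": 0, "z": 0, "wx": 0, "wy": 0, "wz": 0, "hand": 0}])

```text
t: 40.7
eef_pos: [0.5606, -0.0209, 0.1105]
eef_rot: [0.005, 1.0, 0.0, -0.0]
force: [-0.8, 0.4, 0.8]
opening: 0.093
```

```bash
python3 - <<'E'
from h import *
go([.56,-.02,.019],180)
snap('wrist','w16');snap('side','s16')
E
```

```text
pos [ 0.5606 -0.0209  0.1105] yaw 179.4 rot [-0.  0. -1.] | turn wz total -0.0066 then shift [0.012 0.018 1.831] t 40.7 F [-0.8  0.4  0.8] open 0.093 j7 0.84
```

View pics/w16.png

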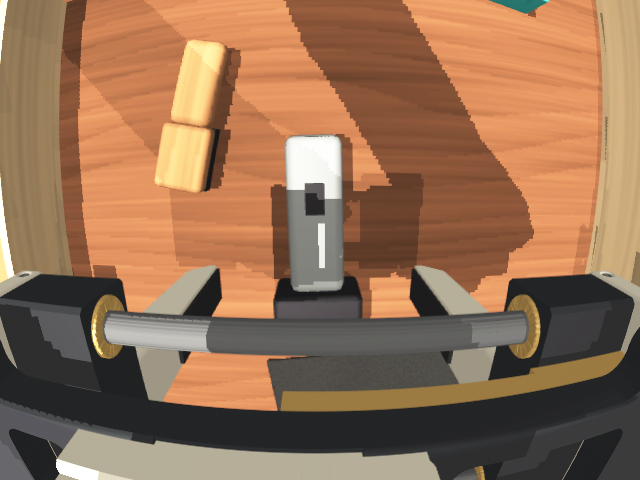

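View pics/s16.png

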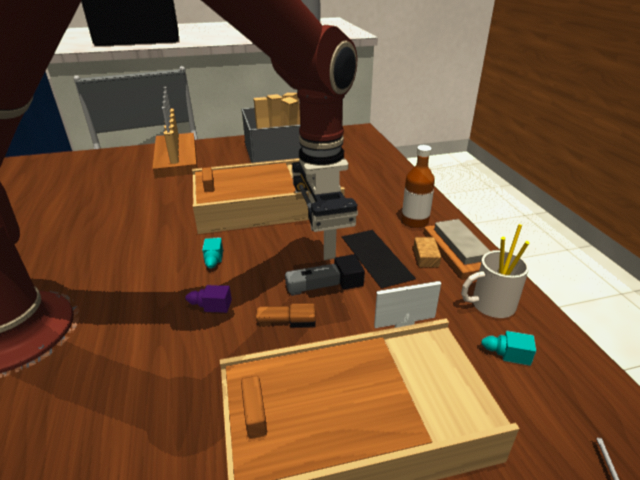

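arm_command(steps=[{"x": 0.01, "y": 0.01, "z": 0.4, "wx": 0, "wy": 0, "wz": -0.006, "hand": 0}, {"x": 0, "y": 0, "z": 0.5, "wx": 0, "wy": 0, "wz": 0, "hand": 0}, {"x": 0, "y": 0, "z": 0.5, "wx": 0, "wy": 0, "wz": 0, "hand": 0}, {"x": 0, "y": 0, "z": 0.35, "wx": 0, "wy": 0, "wz": 0, "hand": 0}, {"x": 0, "y": 0, "z": 0.08, "wx": 0, "wy": 0, "wz": 0, "hand": 0}, {"x": 0, "y": 0, "z": 0, "wx": 0, "wy": 0, "wz": 0, "hand": 0.5}, {"x": 0, "y": 0, "z": 0, "wx": 0, "wy": 0, "wz": 0, "hand": 1}, {"x": 0, "y": 0, "z": 0, "wx": 0, "wy": 0, "wz": 0, "hand": 1}, {"x": 0, "y": 0, "z": 0, "wx": 0, "wy": 0, "wz": 0, "hand": 1}, {"x": 0, "y": 0, "z": 0, "wx": 0, "wy": 0, "wz": 0, "hand": 1}, {"x": 0, "y": 0, "z": 0, "wx": 0, "wy": 0, "wz": 0, "hand": 1}, {"x": 0, "y": 0, "z": 0, "wx": 0, "wy": 0, "wz": 0, "hand": 1}, {"x": 0, "y": 0, "z": 0, "wx": 0, "wy": 0, "wz": 0, "hand": 1}, {"x": 0, "y": 0, "z": 0, "wx": 0, "wy": 0, "wz": 0, "hand": 1}, {"x": 0, "y": 0, "z": 0, "wx": 0, "wy": 0, "wz": 0, "hand": 1}])

```text
t: 42.3
eef_pos: [0.5601, -0.0203, 0.0192]
eef_rot: [-0.001, 1.0, -0.0, -0.0]
force: [0.3, -0.2, 1.0]
opening: 0.036
```

```bash
python3 - <<'E'
from h import *
import math
o,a=CASE['R']; lab=wor('R',(.17,.1053)); yaw=math.degrees(a)-90; n=np.array([-math.sin(a),math.cos(a)])
print('label',lab,'normal',n)
t=lab+n*(.095+.079); print(t, yaw+180); go([*t,.115],yaw+180)
E
```

```text
label [ 0.63738063 -0.23561327] normal [0.03499285 0.99938756]
[ 0.64346939 -0.06171984] 87.99464771704211
pos [ 0.5601 -0.0203  0.0192] yaw -179.85 rot [-0. -0. -1.] | turn wz total 1.0239 then shift [-0.77   1.695 -1.916] t 42.3 F [ 0.3 -0.2  1. ] open 0.036 j7 0.73
```

arm_command(steps=[{"x": 0, "y": 0, "z": -0.3, "wx": 0, "wy": 0, "wz": 0, "hand": 1}, {"x": 0, "y": 0, "z": -0.6, "wx": 0, "wy": 0, "wz": 0, "hand": 1}, {"x": 0, "y": 0, "z": -0.6, "wx": 0, "wy": 0, "wz": 0, "hand": 1}, {"x": 0, "y": 0, "z": -0.37, "wx": 0, "wy": 0, "wz": 0, "hand": 1}, {"x": 0, "y": 0, "z": 0, "wx": 0, "wy": 0, "wz": 0.0931, "hand": 1}, {"x": 0, "y": 0, "z": 0, "wx": 0, "wy": 0, "wz": 0.0931, "hand": 1}, {"x": 0, "y": 0, "z": 0, "wx": 0, "wy": 0, "wz": 0.0931, "hand": 1}, {"x": 0, "y": 0, "z": 0, "wx": 0, "wy": 0, "wz": 0.0931, "hand": 1}, {"x": 0, "y": 0, "z": 0, "wx": 0, "wy": 0, "wz": 0.0931, "hand": 1}, {"x": 0, "y": 0, "z": 0, "wx": 0, "wy": 0, "wz": 0.0931, "hand": 1}, {"x": 0, "y": 0, "z": 0, "wx": 0, "wy": 0, "wz": 0.0931, "hand": 1}, {"x": 0, "y": 0, "z": 0, "wx": 0, "wy": 0, "wz": 0.0931, "hand": 1}, {"x": 0, "y": 0, "z": 0, "wx": 0, "wy": 0, "wz": 0.0931, "hand": 1}, {"x": 0, "y": 0, "z": 0, "wx": 0, "wy": 0, "wz": 0.0931, "hand": 1}, {"x": 0, "y": 0, "z": 0, "wx": 0, "wy": 0, "wz": 0.0931, "hand": 1}, {"x": -0.2, "y": 0.5, "z": 0, "wx": 0, "wy": 0, "wz": 0, "hand": 1}, {"x": -0.3, "y": 0.6, "z": 0, "wx": 0, "wy": 0, "wz": 0, "hand": 1}, {"x": -0.27, "y": 0.59, "z": 0, "wx": 0, "wy": 0, "wz": 0, "hand": 1}, {"x": 0, "y": 0, "z": 0, "wx": 0, "wy": 0, "wz": 0, "hand": 1}, {"x": 0, "y": 0, "z": 0, "wx": 0, "wy": 0, "wz": 0, "hand": 1}])

```text
t: 44.3
eef_pos: [0.6427, -0.0613, 0.1126]
eef_rot: [0.72, 0.694, 0.0, -0.001]
force: [-0.2, 1.3, -2.2]
opening: 0.0361
```

```bash
python3 - <<'E'
from h import *
go([.6435,-.0617,.113],88); snap('side','s17'); snap('wrist','w17'); snap('scene','c17')
s=ctrl.get_state();print(s['joint_pos'].round(2))
for c,z in(('side',.115),('scene',.115)):
  for d in ctrl.place_of('scanner_window',c)[:2]:
    p=np.array(d['position'])*[640,480]; print(c,round(d['conf'],2),p.round(),atz(c,p,z)[:2].round(4))
print('expected window px',proj('side',[.6408,-.1406,.115]),proj('scene',[.6408,-.1406,.115]))
E
```

```text
pos [ 0.6427 -0.0613  0.1126] yaw 87.96 rot [-0.001  0.001 -1.   ] | turn wz total -0.0005 then shift [-0.007  0.016 -0.009] t 44.3 F [-0.2  1.3 -2.2] open 0.0361 j7 -0.34
[ 0.34  0.78 -0.51  1.56  0.44  0.92 -0.34]
side 0.81 [390. 268.] [ 0.6468 -0.1451]
scene 0.89 [268. 199.] [ 0.6408 -0.1566]
expected window px [385.90776253 266.50561381] [271.24297676 202.67242992]
```

View pics/s17.png

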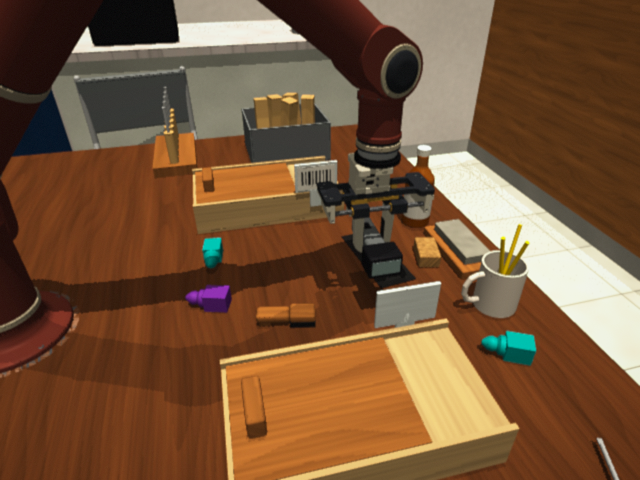

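View pics/c17.png

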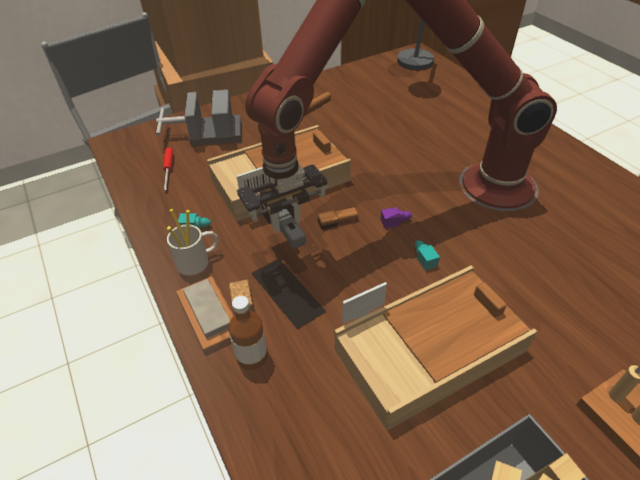

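The window projects within a few pixels of the expected spot, so I'm holding still to scan the right (figures) case.

arm_command(steps=[{"x": 0, "y": 0, "z": 0, "wx": 0, "wy": 0, "wz": 0, "hand": 1}, {"x": 0, "y": 0, "z": 0, "wx": 0, "wy": 0, "wz": 0, "hand": 1}, {"x": 0, "y": 0, "z": 0, "wx": 0, "wy": 0, "wz": 0, "hand": 1}, {"x": 0, "y": 0, "z": 0, "wx": 0, "wy": 0, "wz": 0, "hand": 1}, {"x": 0, "y": 0, "z": 0, "wx": 0, "wy": 0, "wz": 0, "hand": 1}, {"x": 0, "y": 0, "z": 0, "wx": 0, "wy": 0, "wz": 0, "hand": 1}, {"x": 0, "y": 0, "z": 0, "wx": 0, "wy": 0, "wz": 0, "hand": 1}, {"x": 0, "y": 0, "z": 0, "wx": 0, "wy": 0, "wz": 0, "hand": 1}, {"x": 0, "y": 0, "z": 0, "wx": 0, "wy": 0, "wz": 0, "hand": 1}, {"x": 0, "y": 0, "z": 0, "wx": 0, "wy": 0, "wz": 0, "hand": 1}, {"x": 0, "y": 0, "z": 0, "wx": 0, "wy": 0, "wz": 0, "hand": 1}, {"x": 0, "y": 0, "z": 0, "wx": 0, "wy": 0, "wz": 0, "hand": 1}, {"x": 0, "y": 0, "z": 0, "wx": 0, "wy": 0, "wz": 0, "hand": 1}, {"x": 0, "y": 0, "z": 0, "wx": 0, "wy": 0, "wz": 0, "hand": 1}, {"x": 0, "y": 0, "z": 0, "wx": 0, "wy": 0, "wz": 0, "hand": 1}, {"x": 0, "y": 0, "z": 0, "wx": 0, "wy": 0, "wz": 0, "hand": 1}, {"x": 0, "y": 0, "z": 0, "wx": 0, "wy": 0, "wz": 0, "hand": 1}, {"x": 0, "y": 0, "z": 0, "wx": 0, "wy": 0, "wz": 0, "hand": 1}, {"x": 0, "y": 0, "z": 0, "wx": 0, "wy": 0, "wz": 0, "hand": 1}, {"x": 0, "y": 0, "z": 0, "wx": 0, "wy": 0, "wz": 0, "hand": 1}])

```text
t: 46.55
eef_pos: [0.6432, -0.0616, 0.1127]
eef_rot: [0.719, 0.695, 0.0, -0.0]
force: [0.5, 0.3, -2.0]
opening: 0.0361
```

```bash
python3 - <<'E'
from h import *
go([.6435,-.0617,.113],88); im=ctrl.camera('side')[:,:,::-1][160:340,300:460]
cv2.imwrite('pics/s18.png',cv2.resize(im,None,fx=3.3,fy=3.3,interpolation=cv2.INTER_CUBIC)); snap('wrist','w18')
E
```

```text
pos [ 0.6432 -0.0616  0.1127] yaw 87.98 rot [-0.  0. -1.] | turn wz total -0.0002 then shift [-0.002  0.006 -0.007] t 46.55 F [ 0.5  0.3 -2. ] open 0.0361 j7 -0.34
```

View pics/s18.png

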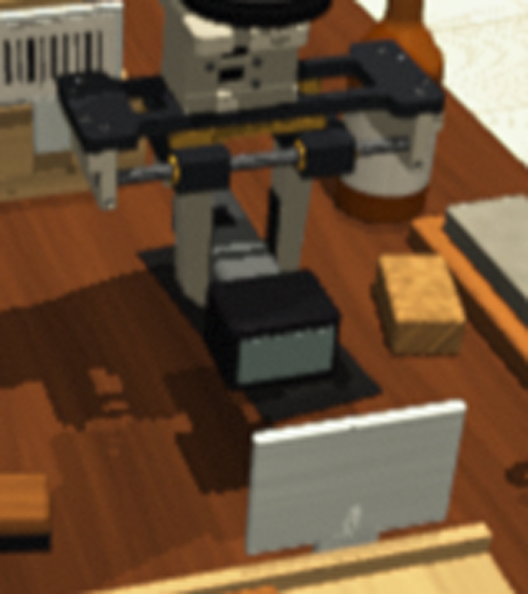

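View pics/w18.png

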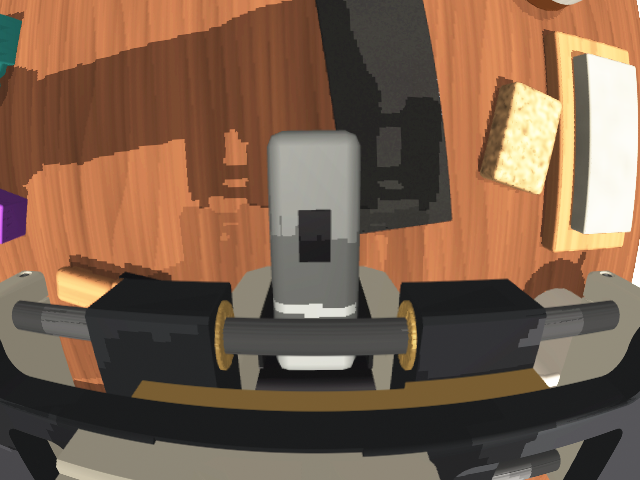

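arm_command(steps=[{"x": 0.2, "y": -0.4, "z": 0, "wx": 0, "wy": 0, "wz": 0, "hand": 1}, {"x": 0.3, "y": -0.65, "z": 0, "wx": 0, "wy": 0, "wz": 0, "hand": 1}, {"x": 0.27, "y": -0.63, "z": 0, "wx": 0, "wy": 0, "wz": 0, "hand": 1}, {"x": 0, "y": 0, "z": 0, "wx": 0, "wy": 0, "wz": -0.0931, "hand": 1}, {"x": 0, "y": 0, "z": 0, "wx": 0, "wy": 0, "wz": -0.0931, "hand": 1}, {"x": 0, "y": 0, "z": 0, "wx": 0, "wy": 0, "wz": -0.0931, "hand": 1}, {"x": 0, "y": 0, "z": 0, "wx": 0, "wy": 0, "wz": -0.0931, "hand": 1}, {"x": 0, "y": 0, "z": 0, "wx": 0, "wy": 0, "wz": -0.0931, "hand": 1}, {"x": 0, "y": 0, "z": 0, "wx": 0, "wy": 0, "wz": -0.0931, "hand": 1}, {"x": 0, "y": 0, "z": 0, "wx": 0, "wy": 0, "wz": -0.0931, "hand": 1}, {"x": 0, "y": 0, "z": 0, "wx": 0, "wy": 0, "wz": -0.0931, "hand": 1}, {"x": 0, "y": 0, "z": 0, "wx": 0, "wy": 0, "wz": -0.0931, "hand": 1}, {"x": 0, "y": 0, "z": 0, "wx": 0, "wy": 0, "wz": -0.0931, "hand": 1}, {"x": 0, "y": 0, "z": 0, "wx": 0, "wy": 0, "wz": -0.0931, "hand": 1}, {"x": 0, "y": 0, "z": 0.4, "wx": 0, "wy": 0, "wz": 0, "hand": 1}, {"x": 0, "y": 0, "z": 0.5, "wx": 0, "wy": 0, "wz": 0, "hand": 1}, {"x": 0, "y": 0, "z": 0.5, "wx": 0, "wy": 0, "wz": 0, "hand": 1}, {"x": 0, "y": 0, "z": 0.3, "wx": 0, "wy": 0, "wz": 0, "hand": 1}, {"x": 0, "y": 0, "z": 0, "wx": 0, "wy": 0, "wz": 0, "hand": 1}, {"x": 0, "y": 0, "z": 0, "wx": 0, "wy": 0, "wz": 0, "hand": 1}])

```text
t: 48.65
eef_pos: [0.5612, -0.0199, 0.0282]
eef_rot: [-0.001, 1.0, 0.0, 0.0]
force: [1.0, 0.1, -1.4]
opening: 0.0359
```

```bash
python3 - <<'E'
from h import *
go([.56,-.02,.0195],180)
E
```

```text
pos [ 0.5612 -0.0199  0.0282] yaw -179.85 rot [ 0.001  0.    -1.   ] | turn wz total 0.0016 then shift [ 0.024 -0.002  0.175] t 48.65 F [ 1.   0.1 -1.4] open 0.0359 j7 0.74
```

arm_command(steps=[{"x": 0, "y": 0, "z": 0.12, "wx": 0, "wy": 0, "wz": 0, "hand": 1}, {"x": 0, "y": 0, "z": 0.04, "wx": 0, "wy": 0, "wz": 0, "hand": 1}, {"x": 0, "y": 0, "z": 0, "wx": 0, "wy": 0, "wz": 0, "hand": 1}, {"x": 0, "y": 0, "z": 0, "wx": 0, "wy": 0, "wz": 0, "hand": 0.7}, {"x": 0, "y": 0, "z": 0, "wx": 0, "wy": 0, "wz": 0, "hand": 0}, {"x": 0, "y": 0, "z": 0, "wx": 0, "wy": 0, "wz": 0, "hand": 0}, {"x": 0, "y": 0, "z": 0, "wx": 0, "wy": 0, "wz": 0, "hand": 0}, {"x": 0, "y": 0, "z": -0.4, "wx": 0, "wy": 0, "wz": 0, "hand": 0}, {"x": 0, "y": 0, "z": -0.7, "wx": 0, "wy": 0, "wz": 0, "hand": 0}, {"x": 0, "y": 0, "z": -0.7, "wx": 0, "wy": 0, "wz": 0, "hand": 0}, {"x": 0, "y": 0, "z": 0, "wx": 0, "wy": 0, "wz": 0, "hand": 0}])

```text
t: 49.75
eef_pos: [0.5637, -0.0187, 0.1144]
eef_rot: [-0.001, 1.0, 0.001, 0.005]
force: [0.6, -0.3, -0.1]
opening: 0.0875
```

arm_command(steps=[{"x": 0, "y": 0, "z": 0, "wx": 0, "wy": 0, "wz": 0.095, "hand": 0}, {"x": 0, "y": 0, "z": 0, "wx": 0, "wy": 0, "wz": 0.095, "hand": 0}, {"x": 0, "y": 0, "z": 0, "wx": 0, "wy": 0, "wz": 0.095, "hand": 0}, {"x": 0, "y": 0, "z": 0, "wx": 0, "wy": 0, "wz": 0.095, "hand": 0}, {"x": 0, "y": 0, "z": 0, "wx": 0, "wy": 0, "wz": 0.095, "hand": 0}, {"x": 0, "y": 0, "z": 0, "wx": 0, "wy": 0, "wz": 0.095, "hand": 0}, {"x": 0, "y": 0, "z": 0, "wx": 0, "wy": 0, "wz": 0.095, "hand": 0}, {"x": 0, "y": 0, "z": 0, "wx": 0, "wy": 0, "wz": 0.095, "hand": 0}, {"x": 0, "y": 0, "z": 0, "wx": 0, "wy": 0, "wz": 0.095, "hand": 0}, {"x": 0, "y": 0, "z": 0, "wx": 0, "wy": 0, "wz": 0.095, "hand": 0}, {"x": 0, "y": 0, "z": 0, "wx": 0, "wy": 0, "wz": 0.095, "hand": 0}, {"x": 0, "y": 0, "z": 0, "wx": 0, "wy": 0, "wz": 0.095, "hand": 0}, {"x": 0, "y": 0, "z": 0, "wx": 0, "wy": 0, "wz": 0.095, "hand": 0}, {"x": 0, "y": 0, "z": 0, "wx": 0, "wy": 0, "wz": 0.095, "hand": 0}, {"x": 0, "y": 0, "z": 0, "wx": 0, "wy": 0, "wz": 0.095, "hand": 0}, {"x": 0, "y": 0, "z": 0, "wx": 0, "wy": 0, "wz": 0.095, "hand": 0}, {"x": 0, "y": 0, "z": 0, "wx": 0, "wy": 0, "wz": 0.095, "hand": 0}, {"x": 0, "y": 0, "z": 0, "wx": 0, "wy": 0, "wz": 0.095, "hand": 0}, {"x": 0, "y": 0, "z": 0, "wx": 0, "wy": 0, "wz": 0.095, "hand": 0}, {"x": 0, "y": 0, "z": 0, "wx": 0, "wy": 0, "wz": 0.095, "hand": 0}])

```text
t: 51.75
eef_pos: [0.5601, -0.0201, 0.109]
eef_rot: [0.997, 0.077, -0.001, 0.0]
force: [-0.6, 1.1, -1.2]
opening: 0.093
```

arm_command(steps=[{"x": 0, "y": 0, "z": 0, "wx": 0, "wy": 0, "wz": 0.095, "hand": 0}, {"x": 0, "y": 0, "z": 0, "wx": 0, "wy": 0, "wz": 0.005, "hand": 0}, {"x": 0, "y": 0, "z": 0, "wx": 0, "wy": 0, "wz": 0, "hand": 0}])

```text
t: 52.05
eef_pos: [0.5603, -0.02, 0.1093]
eef_rot: [1.0, 0.003, -0.0, 0.0]
force: [-0.4, -0.3, -0.0]
opening: 0.0931
```

```bash
python3 - <<'E'
from h import *
go([.56,-.02,.0195],0)
snap('wrist','w19')
E
```

```text
pos [ 0.5603 -0.02    0.1093] yaw 0.35 rot [-0.001 -0.    -1.   ] | turn wz total 0.0038 then shift [-0.006 -0.     1.796] t 52.05 F [-0.4 -0.3 -0. ] open 0.0931 j7 -1.63
```

View pics/w19.png

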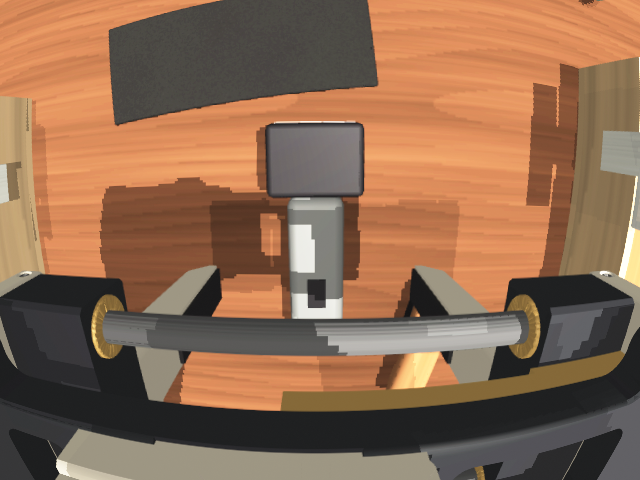

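arm_command(steps=[{"x": 0, "y": 0, "z": 0.4, "wx": 0, "wy": 0, "wz": 0, "hand": 0}, {"x": 0, "y": 0, "z": 0.5, "wx": 0, "wy": 0, "wz": 0, "hand": 0}, {"x": 0, "y": 0, "z": 0.5, "wx": 0, "wy": 0, "wz": 0, "hand": 0}, {"x": 0, "y": 0, "z": 0.3, "wx": 0, "wy": 0, "wz": 0, "hand": 0}, {"x": 0, "y": 0, "z": 0.09, "wx": 0, "wy": 0, "wz": 0, "hand": 0}, {"x": 0, "y": 0, "z": 0, "wx": 0, "wy": 0, "wz": 0, "hand": 0.5}, {"x": 0, "y": 0, "z": 0, "wx": 0, "wy": 0, "wz": 0, "hand": 1}, {"x": 0, "y": 0, "z": 0, "wx": 0, "wy": 0, "wz": 0, "hand": 1}, {"x": 0, "y": 0, "z": 0, "wx": 0, "wy": 0, "wz": 0, "hand": 1}, {"x": 0, "y": 0, "z": 0, "wx": 0, "wy": 0, "wz": 0, "hand": 1}, {"x": 0, "y": 0, "z": 0, "wx": 0, "wy": 0, "wz": 0, "hand": 1}, {"x": 0, "y": 0, "z": 0, "wx": 0, "wy": 0, "wz": 0, "hand": 1}, {"x": 0, "y": 0, "z": 0, "wx": 0, "wy": 0, "wz": 0, "hand": 1}, {"x": 0, "y": 0, "z": 0, "wx": 0, "wy": 0, "wz": 0, "hand": 1}, {"x": 0, "y": 0, "z": 0, "wx": 0, "wy": 0, "wz": 0, "hand": 1}])

```text
t: 53.6
eef_pos: [0.5606, -0.0202, 0.0203]
eef_rot: [1.0, 0.001, 0.0, -0.0]
force: [-0.4, 0.7, 0.9]
opening: 0.0353
```

```bash
python3 - <<'E'
from h import *
import math
o,a=CASE['L']; lab=wor('L',(.17,-.1035)); n=np.array([math.sin(a),-math.cos(a)])
print('label',lab,'normal',n)
t=lab+n*(.095+.079); print(t); go([*t,.113],math.degrees(a)+90)
E
```

```text
label [0.61123574 0.22498119] normal [-0.02799634 -0.99960803]
[0.60636438 0.05104939]
pos [ 0.5606 -0.0202  0.0203] yaw 0.15 rot [ 0.  0. -1.] | turn wz total -0.9805 then shift [ 1.45   0.874 -1.855] t 53.6 F [-0.4  0.7  0.9] open 0.0353 j7 -1.65
```

arm_command(steps=[{"x": 0, "y": 0, "z": -0.3, "wx": 0, "wy": 0, "wz": 0, "hand": 1}, {"x": 0, "y": 0, "z": -0.6, "wx": 0, "wy": 0, "wz": 0, "hand": 1}, {"x": 0, "y": 0, "z": -0.6, "wx": 0, "wy": 0, "wz": 0, "hand": 1}, {"x": 0, "y": 0, "z": -0.35, "wx": 0, "wy": 0, "wz": 0, "hand": 1}, {"x": 0, "y": 0, "z": 0, "wx": 0, "wy": 0, "wz": -0.0891, "hand": 1}, {"x": 0, "y": 0, "z": 0, "wx": 0, "wy": 0, "wz": -0.0891, "hand": 1}, {"x": 0, "y": 0, "z": 0, "wx": 0, "wy": 0, "wz": -0.0891, "hand": 1}, {"x": 0, "y": 0, "z": 0, "wx": 0, "wy": 0, "wz": -0.0891, "hand": 1}, {"x": 0, "y": 0, "z": 0, "wx": 0, "wy": 0, "wz": -0.0891, "hand": 1}, {"x": 0, "y": 0, "z": 0, "wx": 0, "wy": 0, "wz": -0.0891, "hand": 1}, {"x": 0, "y": 0, "z": 0, "wx": 0, "wy": 0, "wz": -0.0891, "hand": 1}, {"x": 0, "y": 0, "z": 0, "wx": 0, "wy": 0, "wz": -0.0891, "hand": 1}, {"x": 0, "y": 0, "z": 0, "wx": 0, "wy": 0, "wz": -0.0891, "hand": 1}, {"x": 0, "y": 0, "z": 0, "wx": 0, "wy": 0, "wz": -0.0891, "hand": 1}, {"x": 0, "y": 0, "z": 0, "wx": 0, "wy": 0, "wz": -0.0891, "hand": 1}, {"x": 0.4, "y": 0.27, "z": 0, "wx": 0, "wy": 0, "wz": 0, "hand": 1}, {"x": 0.6, "y": 0.35, "z": 0, "wx": 0, "wy": 0, "wz": 0, "hand": 1}, {"x": 0.45, "y": 0.25, "z": 0, "wx": 0, "wy": 0, "wz": 0, "hand": 1}, {"x": 0, "y": 0, "z": 0, "wx": 0, "wy": 0, "wz": 0, "hand": 1}, {"x": 0, "y": 0, "z": 0, "wx": 0, "wy": 0, "wz": 0, "hand": 1}])

```text
t: 55.6
eef_pos: [0.6054, 0.0511, 0.1118]
eef_rot: [0.717, 0.697, -0.001, -0.0]
force: [-0.7, -1.2, -2.6]
opening: 0.0356
```

```bash
python3 - <<'E'
from h import *
go([.6064,.0510,.113],88.4); im=ctrl.camera('scene')[:,:,::-1][180:360,230:410]
cv2.imwrite('pics/c20.png',cv2.resize(im,None,fx=3.2,fy=3.2,interpolation=cv2.INTER_CUBIC))
print(proj('scene',[.6086,.130,.115]))
ctrl.camera('side')
for c in('scene','side'):
  for d in ctrl.place_of('scanner_window',c)[:2]:
    p=np.array(d['position'])*[640,480]; print(c,round(d['conf'],2),p.round(1),atz(c,p,.115)[:2].round(4))
E
```

```text
pos [0.6054 0.0511 0.1118] yaw 88.43 rot [-0.002 -0.001 -1.   ] | turn wz total 0.0003 then shift [-0.001  0.02  -0.023] t 55.6 F [-0.7 -1.2 -2.6] open 0.0356 j7 -0.54
[340.17608936 270.59317176]
scene 0.66 [340.3 271.4] [0.6096 0.132 ]
side 0.59 [326.  198.4] [0.6063 0.1158]
```

View pics/c20.png

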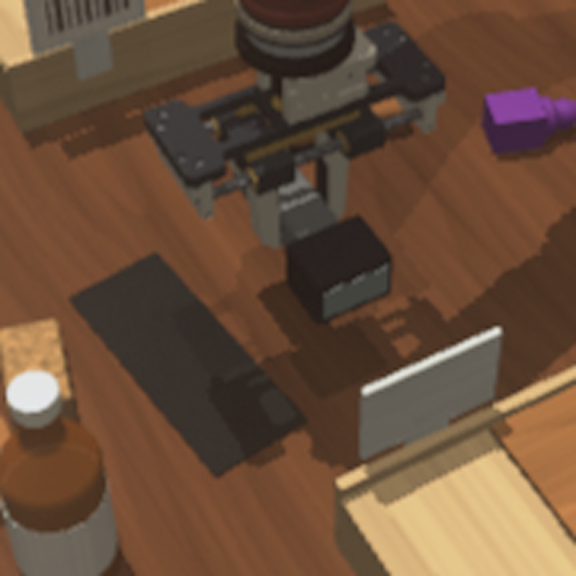

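The window is where it should be, in front of the left label. Holding still for 2 s.

arm_command(steps=[{"x": 0, "y": 0, "z": 0, "wx": 0, "wy": 0, "wz": 0, "hand": 1}, {"x": 0, "y": 0, "z": 0, "wx": 0, "wy": 0, "wz": 0, "hand": 1}, {"x": 0, "y": 0, "z": 0, "wx": 0, "wy": 0, "wz": 0, "hand": 1}, {"x": 0, "y": 0, "z": 0, "wx": 0, "wy": 0, "wz": 0, "hand": 1}, {"x": 0, "y": 0, "z": 0, "wx": 0, "wy": 0, "wz": 0, "hand": 1}, {"x": 0, "y": 0, "z": 0, "wx": 0, "wy": 0, "wz": 0, "hand": 1}, {"x": 0, "y": 0, "z": 0, "wx": 0, "wy": 0, "wz": 0, "hand": 1}, {"x": 0, "y": 0, "z": 0, "wx": 0, "wy": 0, "wz": 0, "hand": 1}, {"x": 0, "y": 0, "z": 0, "wx": 0, "wy": 0, "wz": 0, "hand": 1}, {"x": 0, "y": 0, "z": 0, "wx": 0, "wy": 0, "wz": 0, "hand": 1}, {"x": 0, "y": 0, "z": 0, "wx": 0, "wy": 0, "wz": 0, "hand": 1}, {"x": 0, "y": 0, "z": 0, "wx": 0, "wy": 0, "wz": 0, "hand": 1}, {"x": 0, "y": 0, "z": 0, "wx": 0, "wy": 0, "wz": 0, "hand": 1}, {"x": 0, "y": 0, "z": 0, "wx": 0, "wy": 0, "wz": 0, "hand": 1}, {"x": 0, "y": 0, "z": 0, "wx": 0, "wy": 0, "wz": 0, "hand": 1}, {"x": 0, "y": 0, "z": 0, "wx": 0, "wy": 0, "wz": 0, "hand": 1}, {"x": 0, "y": 0, "z": 0, "wx": 0, "wy": 0, "wz": 0, "hand": 1}, {"x": 0, "y": 0, "z": 0, "wx": 0, "wy": 0, "wz": 0, "hand": 1}, {"x": 0, "y": 0, "z": 0, "wx": 0, "wy": 0, "wz": 0, "hand": 1}, {"x": 0, "y": 0, "z": 0, "wx": 0, "wy": 0, "wz": 0, "hand": 1}])

```text
t: 57.8
eef_pos: [0.6062, 0.051, 0.1127]
eef_rot: [0.717, 0.697, 0.0, -0.0]
force: [-0.3, 0.9, -1.6]
opening: 0.0358
```

```bash
python3 - <<'E'
from h import *
u=np.array([np.cos(np.radians(97)),np.sin(np.radians(97))]); t=np.array([.698,.038])-.004*u; print(t)
go([*t,.113],97); snap('wrist','w21')
E
```

```text
[0.69848748 0.03402982]
pos [0.6062 0.051  0.1127] yaw 88.36 rot [ 0.  0. -1.] | turn wz total -0.096 then shift [-0.563  1.79  -0.006] t 57.8 F [-0.3  0.9 -1.6] open 0.0358 j7 -0.54
```

View pics/w21.png

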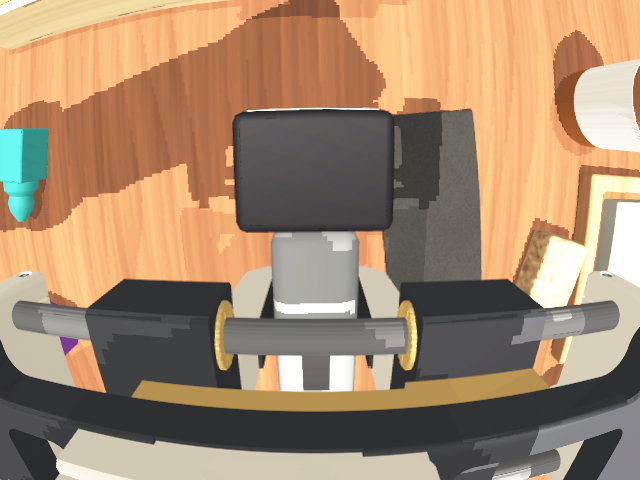

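arm_command(steps=[{"x": -0.2, "y": 0, "z": 0, "wx": 0, "wy": 0, "wz": 0, "hand": 1}, {"x": -0.1, "y": 0.1, "z": 0, "wx": 0, "wy": 0, "wz": -0.048, "hand": 1}, {"x": -0.1, "y": 0.4, "z": 0, "wx": 0, "wy": 0, "wz": -0.048, "hand": 1}, {"x": -0.1, "y": 0.5, "z": 0, "wx": 0, "wy": 0, "wz": 0, "hand": 1}, {"x": -0.06, "y": 0.5, "z": 0, "wx": 0, "wy": 0, "wz": 0, "hand": 1}, {"x": 0, "y": 0.28, "z": 0.2, "wx": 0, "wy": 0, "wz": 0, "hand": 1}, {"x": 0, "y": 0, "z": 0.3, "wx": 0, "wy": 0, "wz": 0, "hand": 1}, {"x": 0, "y": 0, "z": 0.3, "wx": 0, "wy": 0, "wz": 0, "hand": 1}, {"x": 0, "y": 0, "z": 0.2, "wx": 0, "wy": 0, "wz": 0, "hand": 1}, {"x": 0, "y": 0, "z": 0, "wx": 0, "wy": 0, "wz": 0, "hand": 1}, {"x": 0, "y": 0, "z": 0, "wx": 0, "wy": 0, "wz": 0, "hand": 1}, {"x": 0, "y": 0, "z": 0, "wx": 0, "wy": 0, "wz": 0, "hand": 1}])

```text
t: 59.05
eef_pos: [0.6959, 0.0319, 0.0636]
eef_rot: [0.663, 0.749, 0.001, 0.0]
force: [0.1, 0.3, -1.5]
opening: 0.0359
```

```bash
python3 - <<'E'
from h import *
go([.6985,.034,.0225],97); snap('wrist','w22')
E
```

```text
pos [0.6959 0.0319 0.0636] yaw 97.01 rot [ 0.002  0.    -1.   ] | turn wz total 0.0001 then shift [0.035 0.057 0.823] t 59.05 F [ 0.1  0.3 -1.5] open 0.0359 j7 -0.34
```

View pics/w22.png

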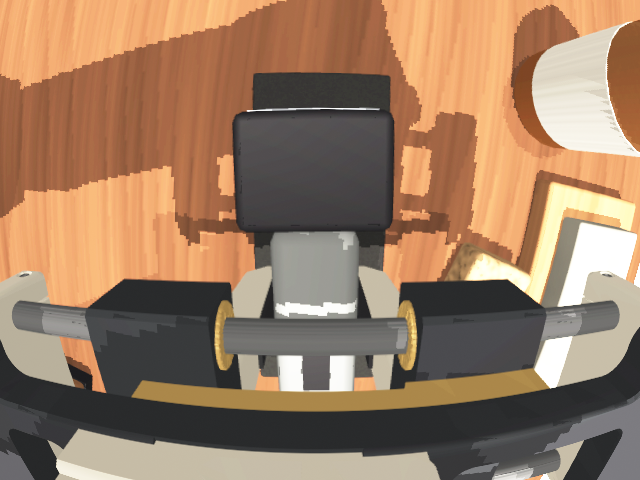

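```bash
python3 - <<'E'
from h import *
m=ctrl.camera_model('wrist'); a=atz('wrist',(254,73),.003,m)[:2];b=atz('wrist',(390,75.5),.003,m)[:2]
d=b-a; print(a,b,np.hypot(*d),'yaw',np.degrees(np.arctan2(d[1],d[0]))+90)
y=np.arctan2(d[1],d[0])+np.pi/2; print((a+b)/2-.1*np.array([np.cos(y),np.sin(y)]))
E
```

```text
[0.6491195  0.13519287] [0.72742859 0.14381462] 0.07878228335120625 yaw 96.28289890683358
[0.69921781 0.04010438]
```

arm_command(steps=[{"x": 0.05, "y": 0.06, "z": 0.1, "wx": 0, "wy": 0, "wz": 0.006, "hand": 1}, {"x": 0, "y": 0, "z": 0.25, "wx": 0, "wy": 0, "wz": 0, "hand": 1}, {"x": 0, "y": 0, "z": 0.2, "wx": 0, "wy": 0, "wz": 0, "hand": 1}, {"x": 0, "y": 0, "z": 0.15, "wx": 0, "wy": 0, "wz": 0, "hand": 1}, {"x": 0, "y": 0, "z": 0, "wx": 0, "wy": 0, "wz": 0, "hand": 1}, {"x": 0, "y": 0, "z": 0, "wx": 0, "wy": 0, "wz": 0, "hand": 1}, {"x": 0, "y": 0, "z": 0, "wx": 0, "wy": 0, "wz": 0, "hand": 1}])

```text
t: 59.8
eef_pos: [0.6986, 0.0347, 0.0281]
eef_rot: [0.666, 0.746, 0.0, 0.0]
force: [-0.3, -0.4, -2.5]
opening: 0.0356
```

```bash
python3 - <<'E'
from h import *
go([.699,.035,.0225],96.4)
E
```

```text
pos [0.6986 0.0347 0.0281] yaw 96.45 rot [ 0.001  0.    -1.   ] | turn wz total 0.0006 then shift [0.006 0.01  0.112] t 59.8 F [-0.3 -0.4 -2.5] open 0.0356 j7 -0.36
```

arm_command(steps=[{"x": 0, "y": 0, "z": 0.09, "wx": 0, "wy": 0, "wz": 0, "hand": 1}, {"x": 0, "y": 0, "z": 0, "wx": 0, "wy": 0, "wz": 0, "hand": 1}, {"x": 0, "y": 0, "z": 0, "wx": 0, "wy": 0, "wz": 0, "hand": 1}, {"x": 0, "y": 0, "z": 0, "wx": 0, "wy": 0, "wz": 0, "hand": 0.7}, {"x": 0, "y": 0, "z": 0, "wx": 0, "wy": 0, "wz": 0, "hand": 0}, {"x": 0, "y": 0, "z": 0, "wx": 0, "wy": 0, "wz": 0, "hand": 0}, {"x": 0, "y": 0, "z": 0, "wx": 0, "wy": 0, "wz": 0, "hand": 0}, {"x": 0, "y": 0, "z": -0.4, "wx": 0, "wy": 0, "wz": 0, "hand": 0}, {"x": 0, "y": 0, "z": -0.8, "wx": 0, "wy": 0, "wz": 0, "hand": 0}, {"x": 0, "y": 0, "z": -0.8, "wx": 0, "wy": 0, "wz": 0, "hand": 0}, {"x": 0, "y": 0, "z": -0.8, "wx": 0, "wy": 0, "wz": 0, "hand": 0}, {"x": -0.6, "y": 0, "z": -0.8, "wx": 0, "wy": 0, "wz": 0, "hand": 0}, {"x": -0.8, "y": 0, "z": -0.4, "wx": 0, "wy": 0, "wz": 0, "hand": 0}, {"x": -0.6, "y": 0, "z": 0, "wx": 0, "wy": 0, "wz": 0, "hand": 0}, {"x": 0, "y": 0, "z": 0, "wx": 0, "wy": 0, "wz": 0, "hand": 0}, {"x": 0, "y": 0, "z": 0, "wx": 0, "wy": 0, "wz": 0, "hand": 0}])

```text
t: 61.4
eef_pos: [0.709, -0.0655, 0.2228]
eef_rot: [0.667, 0.745, -0.0, -0.0]
force: [0.5, 0.7, 0.1]
opening: 0.0932
```

```bash
python3 - <<'E'
from h import *
go([.699,.035,.2],96.4); snap('wrist','w23'); snap('scene','c23'); snap('side','s23')
E
```

```text
pos [ 0.709  -0.0655  0.2228] yaw 96.36 rot [-0.001  0.001 -1.   ] | turn wz total -0.0004 then shift [2.019 0.025 0.457] t 61.4 F [0.5 0.7 0.1] open 0.0932 j7 -0.12
```

View pics/w23.png

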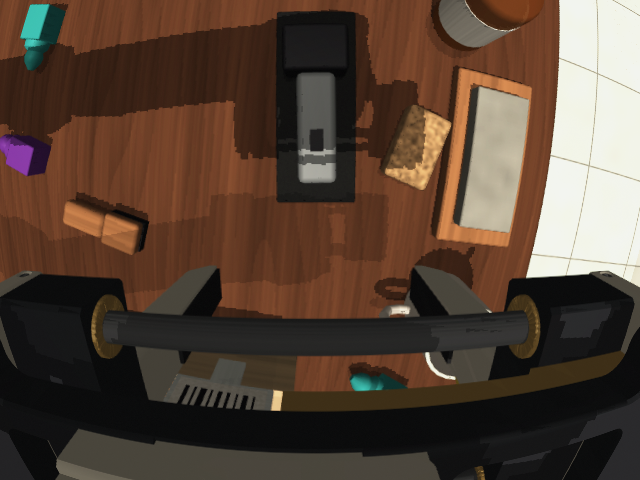

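View pics/c23.png

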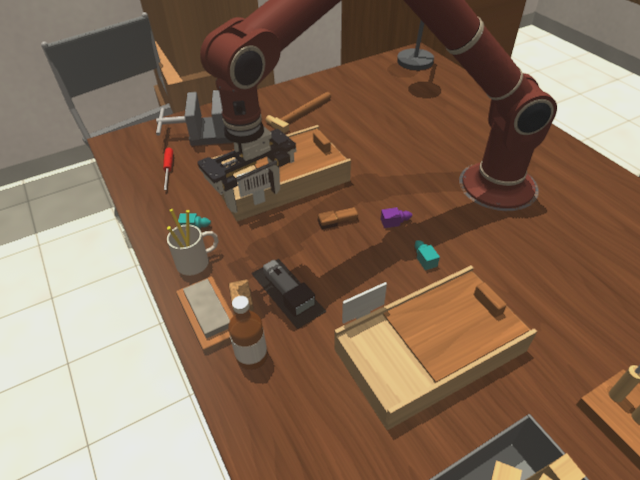

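View pics/s23.png

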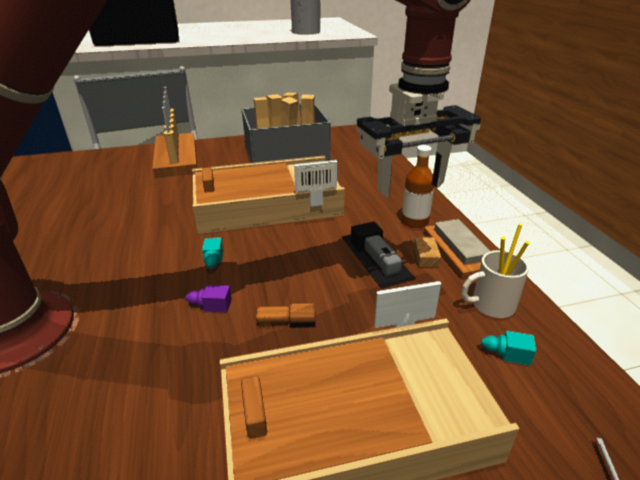

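```bash
python3 fit.py "[((.4442,.3332),-.028,0,-1),((.4638,-.3349),-.035,0,1)]" f9; python3 -c "
import cv2,numpy as np
a=cv2.imread('pics/f9_scene_L.png');b=cv2.imread('pics/f9_side_R.png');a=cv2.resize(a,(395,300));b=cv2.resize(b,(395,300));cv2.imwrite('pics/f9.png',np.hstack([a,b]))"
```

```text
(no output)
```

View pics/f9.png

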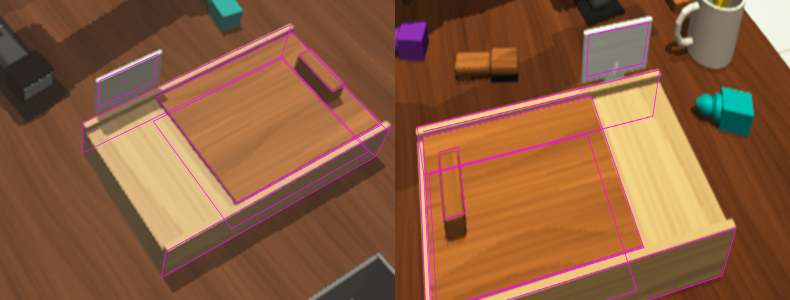

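```bash
python3 -c "
from station import ctrl
print(ctrl.finish_job(), ctrl.get_state()['t'])"
```

```text
the job is handed in; nothing more can be done
the job is handed in; nothing more can be done
```

The job is done and handed in at about 62 s of the 210 s allowed; no verdict was reported.

- **Packing:** The table held two half-carved figures and one spoon. Both figures went into the right case and the spoon into the left. A wrist picture after each placing showed it lying in the bay. The spoon had shifted by a few centimetres during the run, so I measured it again before grasping it. The brush and the purple and turquoise look-alikes were not touched.
- **Covers:** I pushed both covers to their stops, at 11 N on the right and 9 N on the left. The push on the right cover was repeated and it did not move further. On the left I relied on the force and on the cover stopping where it should. In the final pictures, the outlines of both covers at slide 0 match.
- **Scanning:** I checked in the right (figures) case first, then the left (spoons), holding still for about 2 s at roughly 95 mm from each label. The trained networks and the camera calibration put the scanner's window within about 5 to 17 mm of where it should be. The worst disagreement was along the beam, where it matters least. Nothing in the interface confirms that a label was actually read.
- **Laying the scanner down between scans:** I set it on the table before the first scan and again between the two, so the gripper could turn round and grip it from the other side. A straight turn would have been close to the last joint's limit.
- **Scanner:** It is back on its pad, right way up. My estimates of the pad's centre differed by a few millimetres (the last two by about 2 mm), so I used an average. The last picture shows it centred and the gripper clear.

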